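# Unhook the lifting lug from its sprung-keeper hook and seat it on the engine head's studs

## Robot

A 7-joint arm with a two-finger parallel gripper is mounted at the origin on the work surface. World frame = base frame: x ahead of the robot, y to its left, z up, the work surface at z = 0. Lengths are in m, angles in rad, forces in N, time in s.
With the tool pointing down it reaches from about 0.425 to 0.925 m from the base axis. Payload 6.8 kg.
Tool frame: the origin (TCP) lies at the very end of the fingers, on their centre line; the grasp point (between the pads) lies 19 mm behind it; y points along the fingers, z is the direction in which the jaws open and shut, and the axes are right-handed (so a half turn about y gives the same grasp; the last joint's range is limited). The gripper opens to 85 mm and grips with 20 to 120 N. Pads are 22 mm wide; open, the fingers measure 114 mm over their backs; the gripper's body (76 mm by 85 mm) begins 54 mm behind the grasp point. The pads swing forward as they close: fully open they stand 13 mm farther back than shut.
Start: joints at [-1.216, 0.477, 0.022, 1.555, -0.011, 1.109, -0.083], TCP at [0.301, 0.604, 0.2] pointing down, gripper open.
Joint ranges: [-2.96, 2.96], [-0.34, 2.1], [-1.41, 1.46], [0.24, 2.44], [-1.37, 4.51], [0.17, 1.92], [-2.96, 2.96]. Speed limits (rad/s): [2.39, 2.39, 3.14, 3.14, 3.14, 3.14, 3.14].

## Interface

Orientations are given as a unit quaternion [w, x, y, z].
In Python, from station import * gives the robot as it stands.
- The arm moves only by the shell command python3 -m jog 'ROWS' [OPENING] [FORCE]. ROWS is JSON, a list of rows, each a list of 2 entries, a list of its own where there are three numbers: the shift along the tool's x, y, z in mm, then the turn about the tool's y in rad. A call has 1 to 20 rows; each row is the pose to reach, as a shift and turn from the pose commanded when the call began, along the tool's axes at that moment; what a row does not reach only later rows make up. A row lasts 1/12 s, in which the tool goes at most 41.7 mm and 7.16 degrees, less where a joint would pass 70% of its speed; a pose out of reach is approached as far as the arm can. A call with a gripper value outside its range is refused whole. OPENING is the finger opening in mm, from 0 to 85.4, set as the call begins (- or left out, the last holds). The fingers move at their own pace and stop on an object; FORCE is the grip in N (left out, the last holds). Time passes only in rows, so rows that repeat a pose let the fingers close. It gives the time, the measured TCP pose, the force and the opening at its end, in the units of the state.
- get_obs(): the state, without advancing time (a new reading comes with each control period).
- read_camera(name): name is "scene" or "top"; returns a dict with "img" (480x640x3 uint8, red, green, blue), "depth" (480x640 float32, m along the optical axis (not along the pixel's ray), 0 where there is no reading), "fx", "fy", "cx", "cy" (pixels), "k1" (the pictures are not rectified: a ray, as slopes to the right and down, at radius r is drawn at 1 + k1 r^2 times it, then the intrinsics apply), "rvec" (rotation vector, rad) and "tvec" (3), from world to camera coordinates, as OpenCV has them. Camera axes: x right, y down, z forward; pixel columns grow to the right and rows downward; lengths in m; the calibration is good to about 2 mm. A picture is of the moment at which its call begins.
- hand_in(): hands the job in, once; it reports no verdict.
The state is a dict: "t": time; "q": joint angles; "joint_vel": joint speeds; "joint_torque": joint torques, N m; "eef_pos": TCP position; "tool_rot": TCP orientation; "contact_force": force on the tool from outside, world axes, zero at the start; "torque": the same for the moment, N m; "gripper_width": opening from 0.0 (shut) to 1.0 (fully open).
Only numpy, scipy, OpenCV 4.12 (cv2) and the standard library are available. Lean on these libraries where they do the work, as an engineer would, in place of code of your own. Each camera call takes 0.05 s, during which the arm holds its last target.

## Task

Take the steel lifting lug off its rack hook: press the hook's sprung keeper down and keep it down while you ease the lug up off its seat and draw it off over the nose, without straining the hook. Then seat the lug gently on the engine head, its flange over the two studs and fully down flat on the face, and let go. Never set it on the bench, and leave the spanner on the other hook, the setting ring and the nut tray where they are.

Things in the scene. Friction and masses are not known exactly. Their poses are not given: they have to be found in the camera images.
- rack: Fixed grey bench rack, 270 mm long (y): two posts, a 25 mm square rail with its top 203 mm above the bench, and two hooks bolted on the rail 140 mm apart, pointing along -x of the rack (roughly towards the robot). Origin on the bench under the middle of the rail; x points from the hook noses to the rail, z up.
- seat_l (a point): Left (+y) hook: middle of its seat, 215 mm above the bench; axes as the rack. The hook is a level dark flat bar, 14 mm wide, 12 mm deep below the seat, pointing along the rack's -x. The seat is a dip reaching 6.5 mm to -x and 8.5 mm to +x of this point. The nose in front of it and the arm behind it stand 1.5 mm higher; the nose ends 44.5 mm from this point.
- seat_r (a point): Right (-y) hook: middle of its seat, as seat_l. Either hook may carry the lug. A hook and its keeper stand 25 N of push or pull, no more: go by feel. The flange of a hung lug lies below the nose: draw the lug about 90 mm along the rack's -x before raising it.
- keeper_l (a joint): Left hook's keeper, rad: 0 up (shut), 0.42 pressed level with the nose top (open); springs back. A bright tongue 5.6 mm wide in the nose, pivoted 37 mm in front (-x) of the seat point, 1.5 mm below it, its free end towards the hung item. Up, its highest edge is 10.6 mm above the seat and 12 mm in front of it, its end 7 mm in front. Pressing the edge takes 5 N, fully down 9 N.
- keeper_r (a joint): Right hook's keeper, as keeper_l. The edge swings 3 mm to +x as it goes down and drags a fingertip with it. The end is bevelled, but pulling the item against a raised keeper only locks it. A fingertip close in front of the item's plate, within about 1.5 mm of the nose top as the plate is gripped on its seat, holds it down and travels with the plate until that is over the keeper.
- lug: Steel lifting lug, 0.5 to 0.8 kg, hanging upright on one hook. Flange 80 x 56 x 8 mm (x, y, z), two 14 mm holes at x = -26 and +26 mm. Upright plate in its middle, 10 mm thick (x), 56 mm wide (y), its top 120 mm above the underside, with an eye 30 mm wide and 17 mm high, 73 to 90 mm above the underside. Origin: centre of the underside, z up, x along the hook. Same after a half turn.
- lug_eye (a point): Point on the lug: middle of the eye's top edge, 90 mm above the underside, which rests on the hook's seat. On the seat the lug can rise 5 mm before the eye's lower edge meets the arm; it must rise over 1.5 mm to pass the nose, 2 to 4 mm is right.
- head: Fixed two-cylinder engine head, 240 x 150 mm (x, y), lying on two packing bars; its flat top face is 105 mm above the bench. Two upright dark studs, 10 mm thick and 21 mm high with tapered ends, stand in the middle of the face at x = -26 and +26 mm of the head. Origin on the bench under the centre.
- head_seat (a point): Point on the head's top face midway between the two studs; the lug's underside centre belongs here, with the lug's x axis along the head's x axis, either way round. The lug must not be pushed down with over 30 N.
- spanner_eye (a point): Dark flat open-ended spanner hanging on the other hook, 150 mm long, 7 mm thick, 50 mm wide; the point is the top edge of its hanging eye, on that hook's seat, 14 mm below its top. To be left alone.
- setting_ring: Steel setting ring lying on the bench, 72 mm across, 22 mm high; origin at its underside centre. To be left alone.
- nut_tray: Grey plastic tray with nuts on the bench, 120 x 90 x 35 mm; origin at its underside centre. To be left alone.
- lug_web (a point): Point on the lug: middle of the web above the eye, 105 mm above the underside; the place to grip, 10 mm thick (across x), 56 mm wide, 30 mm high with rounded top corners.

How it is judged:
By the outcome, as a careful person would: the job done as asked, in the order asked, and still so for the second after the job is handed in, with the robot touching nothing.
It also fails if it takes over 67 s, if anything falls off the work surface, if the arm or the gripper's body presses on something with over 40 N, if the wrist force passes 120 N, or if a joint passes its speed limit or range.

## Working session

There is one attempt and no reset: what is moved stays moved. The work goes in short steps, Python scripts to look and compute and a shell command to move; the robot and the scene stay as the last step left them, time stands still between calls to the robot, and variables do not carry over. Pictures are saved under pics/ and viewed, and the job is handed in when it is done.

```bash
ls; mkdir -p pics
python3 - <<'E'
from station import *
import cv2,numpy as np
print(get_obs())
for n in("scene","top"):
    c=read_camera(n); cv2.imwrite(f"pics/{n}0.png",c["img"][:,:,::-1])
    np.savez(f"{n}0.npz",**c)
    print(n,{k:v for k,v in c.items() if k not in("img","depth")})
E
```

```text
pics
{'t': 0.0, 'q': array([-1.21611891,  0.47781064,  0.02236747,  1.55642787, -0.0115085 ,
        1.10929676, -0.08312767]), 'joint_vel': array([-8.19640118e-05,  1.22579979e-03, -1.26313188e-03,  6.59860065e-04,
        1.07259327e-04,  1.20671024e-03,  5.94870007e-05]), 'joint_torque': array([-3.87600539e-04, -5.96449077e+01,  1.60789825e+00, -2.81181407e+01,
        1.24704026e-02,  9.47870139e-03, -1.08855065e-05]), 'eef_pos': array([0.30108929, 0.60341714, 0.19902919]), 'tool_rot': array([-0.68762474,  0.6888923 , -0.16227055,  0.1620737 ]), 'contact_force': array([ 0.02397899,  0.08984536, -0.03282557]), 'torque': array([-0.01919794, -0.00996325,  0.05453345]), 'gripper_width': 1.0010319840497455}
scene {'fx': 516.2840476363496, 'fy': 516.2840476363496, 'cx': 318.03081979229967, 'cy': 244.64007878343205, 'k1': 0.019325806931861304, 'rvec': array([ 1.667405  ,  2.13993665, -0.65395668]), 'tvec': array([ 0.10386894, -0.35763436,  1.54336188])}
top {'fx': 614.3505480167635, 'fy': 614.3505480167635, 'cx': 315.80714810126494, 'cy': 232.36312938703054, 'k1': 0.013473543857194549, 'rvec': array([ 2.18618283, -2.12441499,  0.15056325]), 'tvec': array([-0.00875894,  0.57318269,  1.20794261])}
```

View pics/scene0.png

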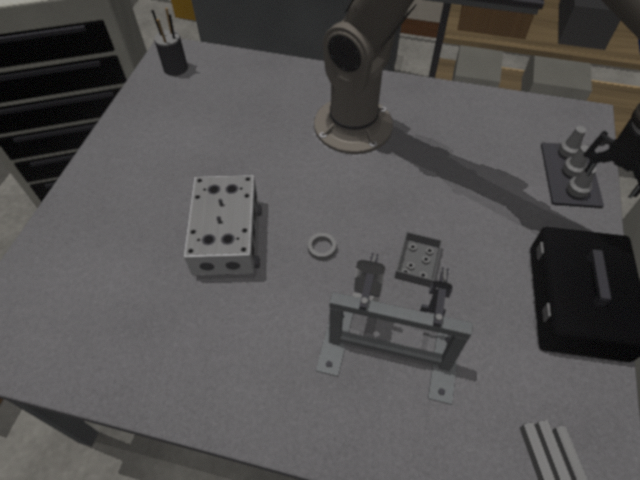

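View pics/top0.png

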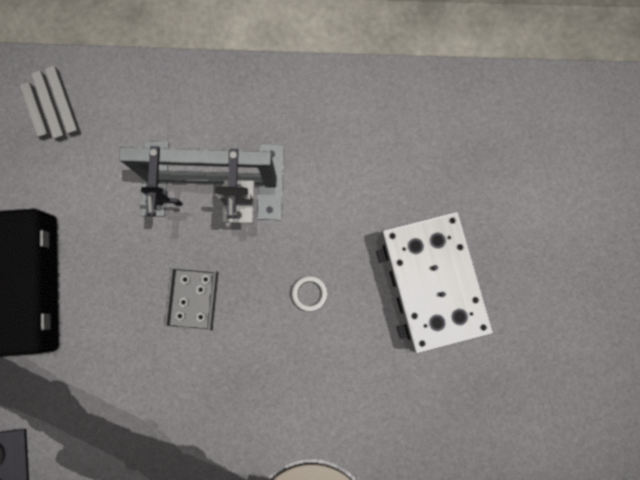

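Overview: in the top view the lug appears to hang on the right (-y) hook at about (233,190) and the spanner on the left hook at (151,190). The head is at (437,282). I'll enlarge these areas.

```bash
cat > h.py <<'E'
import numpy as np,cv2
def load(f): return dict(np.load(f))
def Rt(c): return cv2.Rodrigues(c["rvec"])[0],np.asarray(c["tvec"])
def ray(c,u,v):
    x=(u-c["cx"])/c["fx"];y=(v-c["cy"])/c["fy"]
    a,b=x,y
    for _ in range(20):
        r2=a*a+b*b; a=x/(1+c["k1"]*r2); b=y/(1+c["k1"]*r2)
    return np.array([a,b,1.0])
def atz(c,u,v,z):
    R,t=Rt(c); o=-R.T@t; d=R.T@ray(c,u,v); return o+d*(z-o[2])/d[2]
def atd(c,u,v):
    R,t=Rt(c); d=c["depth"][int(round(v)),int(round(u))]; return R.T@(ray(c,u,v)*d-t)
def proj(c,P):
    R,t=Rt(c); p=np.atleast_2d(P)@R.T+t; x=p[:,:2]/p[:,2:]; r2=(x**2).sum(1,keepdims=True)
    x=x*(1+c["k1"]*r2); return x*[c["fx"],c["fy"]]+[c["cx"],c["cy"]]
def crop(c,u0,v0,u1,v1,s,f):
    cv2.imwrite(f,cv2.resize(c["img"][v0:v1,u0:u1,::-1],None,fx=s,fy=s,interpolation=cv2.INTER_CUBIC))
E
python3 - <<'E'
from h import *
t=load("top0.npz");s=load("scene0.npz")
crop(t,110,130,310,240,4,"pics/t_rack.png")
crop(t,370,200,510,360,3.7,"pics/t_head.png")
crop(s,310,230,490,410,3.3,"pics/s_rack.png")
crop(s,170,160,280,290,4.5,"pics/s_head.png")
E
```

```text
(no output)
```

View pics/t_rack.png

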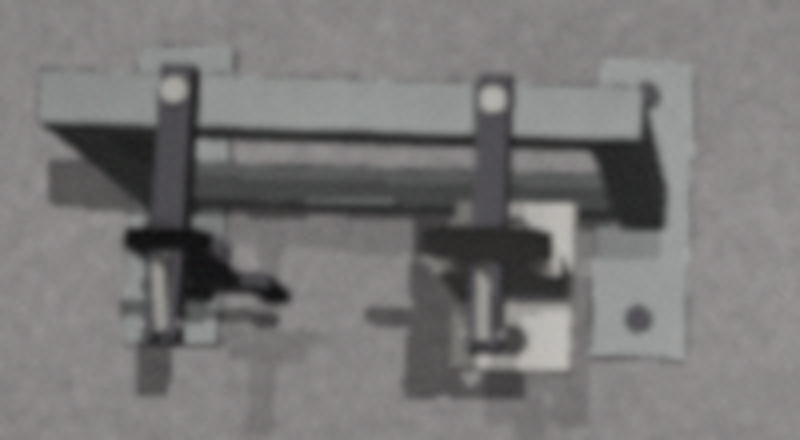

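View pics/t_head.png

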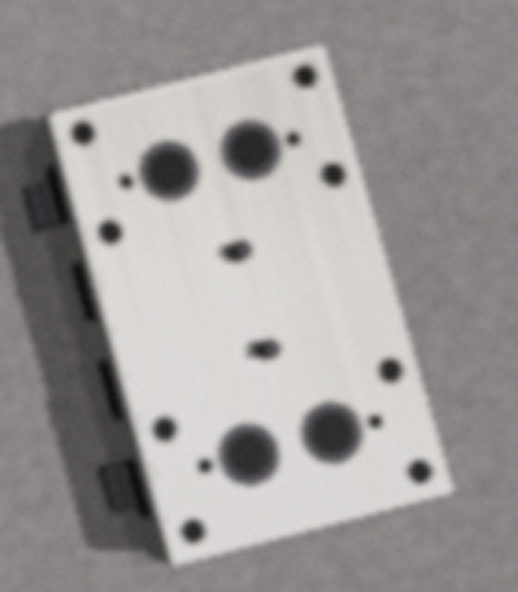

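View pics/s_rack.png

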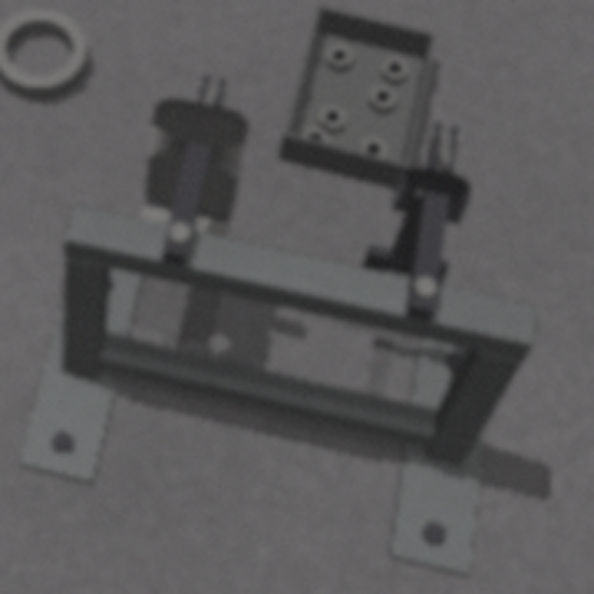

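View pics/s_head.png

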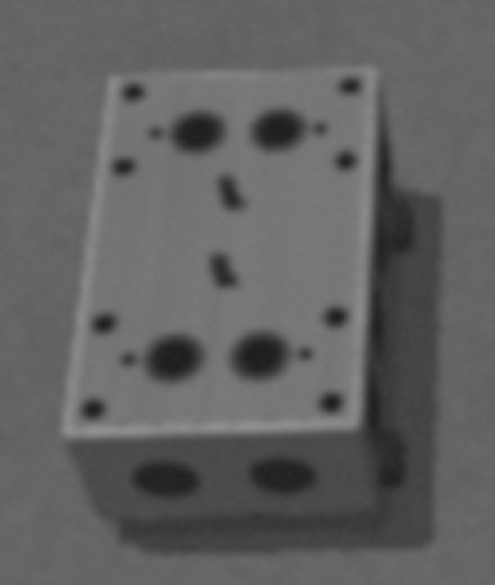

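Run:
```python
from h import *
t=load("top0.npz");s=load("scene0.npz")
np.set_printoptions(precision=4,suppress=True)
T=lambda x,y:((x+.5)/4-.5+110,(y+.5)/4-.5+130)
S=lambda x,y:((x+.5)/3.3-.5+310,(y+.5)/3.3-.5+230)
H=lambda x,y:((x+.5)/3.7-.5+370,(y+.5)/3.7-.5+200)
G=lambda x,y:((x+.5)/4.5-.5+170,(y+.5)/4.5-.5+160)
def show(n,c,p,z): print(n,atz(c,*p,z),"depth",atd(c,*p))
for n,x,y,z in [("boltL",173,90,.22),("boltR",491,99,.22),("railtopL back",40,70,.203),("railtop front L",40,124,.203),("front R",641,139,.203),("back R",641,86,.203),
  ("hookR l y200",474,200,.2165),("hookR r",510,200,.2165),("noseR",485,348,.2165),("noseL",163,340,.2165),
  ("web l",420,242,.245),("web r",551,245,.245),("web front l",420,257,.245),("flange far r",577,203,.133),("flange near r",573,370,.133)]:
    show(n,t,T(x,y),z)
print("scene")
for n,x,y,z in [("boltL",425,286,.22),("boltR",179,232,.22),("webtopL",246,118,.245),("webtopR",155,112,.245),("noserR",213,80,.2165)]:
    show(n,s,S(x,y),z)
print("head")
for n,x,y in [("c1",50,115),("c2",325,45),("c3",453,490),("c4",175,565),("b1",169,170),("b2",250,150),("b3",248,454),("b4",331,433)]:
    show(n,t,H(x,y),.105)
for n,x,y in [("c1",110,75),("c2",376,68),("c3",361,430),("c4",65,435),("b1",197,132),("b2",277,130),("b3",173,357),("b4",259,356)]:
    show(n,s,G(x,y),.105)
```

```text
boltL [0.6825 0.2982 0.22  ] depth [0.683  0.2988 0.2179]
boltR [0.6827 0.1589 0.22  ] depth [0.6831 0.1591 0.2187]
railtopL back [0.6942 0.3624 0.203 ] depth [ 0.7501  0.4306 -0.0059]
railtop front L [0.6696 0.3607 0.203 ] depth [0.6717 0.3635 0.1943]
front R [0.671  0.0937 0.203 ] depth [0.6722 0.0941 0.1978]
back R [0.6952 0.0946 0.203 ] depth [0.747  0.1093 0.01  ]
hookR l y200 [0.6381 0.1647 0.2165] depth [0.6384 0.165  0.215 ]
hookR r [0.6385 0.149  0.2165] depth [0.6771 0.1717 0.0397]
noseR [0.5726 0.1569 0.2165] depth [0.5742 0.1583 0.2063]
noseL [0.572  0.2965 0.2165] depth [0.5736 0.2993 0.2063]
web l [0.6129 0.1827 0.245 ] depth [0.6147 0.1842 0.2361]
web r [0.6133 0.127  0.245 ] depth [0.6154 0.1282 0.2347]
web front l [0.6065 0.1824 0.245 ] depth [ 0.6544  0.2232 -0.0029]
flange far r [0.6563 0.128  0.133 ] depth [0.6761 0.1372 0.0423]
flange near r [0.5764 0.1266 0.133 ] depth [ 0.5965  0.1401 -0.0026]
scene
boltL [0.6829 0.2973 0.22  ] depth [0.6818 0.2976 0.218 ]
boltR [0.6831 0.1576 0.22  ] depth [0.6841 0.1577 0.2219]
webtopL [0.6145 0.1814 0.245 ] depth [0.6097 0.1
[... 411 characters left out ...]
pth [ 0.5447 -0.1838  0.1015]
b2 [ 0.5559 -0.2251  0.105 ] depth [ 0.5561 -0.2253  0.1041]
b3 [ 0.4    -0.2244  0.105 ] depth [ 0.4    -0.2247  0.1032]
b4 [ 0.4118 -0.2667  0.105 ] depth [ 0.4118 -0.2666  0.105 ]
c1 [ 0.3844 -0.3295  0.105 ] depth [ 0.3019 -0.3864 -0.0022]
c2 [ 0.3437 -0.1871  0.105 ] depth [ 0.2603 -0.2268  0.0022]
c3 [ 0.5738 -0.1191  0.105 ] depth [ 0.57   -0.1212  0.0985]
c4 [ 0.6124 -0.2621  0.105 ] depth [ 0.613  -0.2617  0.106 ]
b1 [ 0.4114 -0.2678  0.105 ] depth [ 0.4133 -0.2666  0.1075]
b2 [ 0.3995 -0.2257  0.105 ] depth [ 0.399  -0.226   0.1043]
b3 [ 0.5549 -0.2267  0.105 ] depth [ 0.5554 -0.2264  0.1058]
b4 [ 0.5437 -0.1841  0.105 ] depth [ 0.5446 -0.1836  0.1066]
```

```bash
cat >> h.py <<'E'
from scipy.spatial.transform import Rotation as Ro
def goto(tgt,ang=None,o=None):
    """shift(mm, tool axes) and turn so TCP->tgt and tool z axis yaw (mod pi) = ang"""
    from station import get_obs
    o=o or get_obs(); w,x,y,z=o["tool_rot"]; R=Ro.from_quat([x,y,z,w]).as_matrix()
    d=R.T@(np.array(tgt)-o["eef_pos"])*1000
    yaw=np.arctan2(R[1,2],R[0,2])
    out="shift "+str(np.round(d,1))+" yaw %.4f"%yaw
    if ang is not None:
        # turn about tool y = world -z (if pointing down)
        s=np.sign(R[2,1]); a=s*(ang-yaw); a=(a+np.pi/2)%np.pi-np.pi/2; out+=" turn %.4f"%a
    print(out,"axes x,y,z:",np.round(R.T,4).tolist()); return d
def boxw(c0,sx,sy,z0,z1):
    return
def lugpts(p,yaw):
    B=lambda x0,x1,y0,y1,z0,z1:[np.array([[x,y,z] for x in(x0,x1) for y in(y0,y1) for z in (z0,z1)])]
    bs=B(-.04,.04,-.028,.028,0,.008)+B(-.005,.005,-.028,.028,.008,.12)
    R=Ro.from_euler("z",yaw).as_matrix()
    return [b@R.T+p for b in bs]
E_=[(a,b) for a in range(8) for b in range(a) if bin(a^b).count("1")==1]
def draw(c,boxes,u0,v0,u1,v1,s,f,pts=()):
    im=cv2.resize(c["img"][v0:v1,u0:u1,::-1],None,fx=s,fy=s,interpolation=cv2.INTER_CUBIC).copy()
    im=np.clip(im.astype(float)*1.6,0,255).astype(np.uint8)
    q=lambda P:tuple(int(round(v)) for v in ((P[0]-u0+.5)*s-.5,(P[1]-v0+.5)*s-.5))
    for b,col in boxes:
        P=proj(c,b)
        for i,j in E_: cv2.line(im,q(P[i]),q(P[j]),col,1)
    for p in pts: cv2.circle(im,q(proj(c,p)[0]),3,(0,0,255),1)
    cv2.imwrite(f,im)
E
python3 - <<'E'
from h import *
t=load("top0.npz");s=load("scene0.npz")
p=np.array([.617,.1575,.125])
def box(x0,x1,y0,y1,z0,z1): return np.array([[x,y,z] for x in(x0,x1) for y in(y0,y1) for z in (z0,z1)])+[.617,.1575,.215]
L=[(b,(0,255,0)) for b in lugpts(p,0)]+[(box(-.0445,.05,-.007,.007,-.012,.0015),(0,255,255))]
draw(t,L,200,140,270,230,8,"pics/ov_t.png"); draw(s,L,335,245,415,345,6,"pics/ov_s.png")
for c in(t,s):
    pass
R,tt=Rt(t)
# toolbox height
print([atd(t,20,v).round(3) for v in(230,280,330)], [atd(t,u,275).round(3) for u in (180,195,215)])
print(atd(t,299,293),atd(t,321,293))
E
```

```text
[array([0.553, 0.574, 0.1  ]), array([0.458, 0.566, 0.099]), array([0.364, 0.556, 0.101])] [array([0.481, 0.284, 0.008]), array([0.482, 0.255, 0.   ]), array([0.481, 0.208, 0.034])]
[ 0.4512479   0.03867433 -0.00327653] [ 0.45228325 -0.00670294  0.00400703]
```

View pics/ov_t.png

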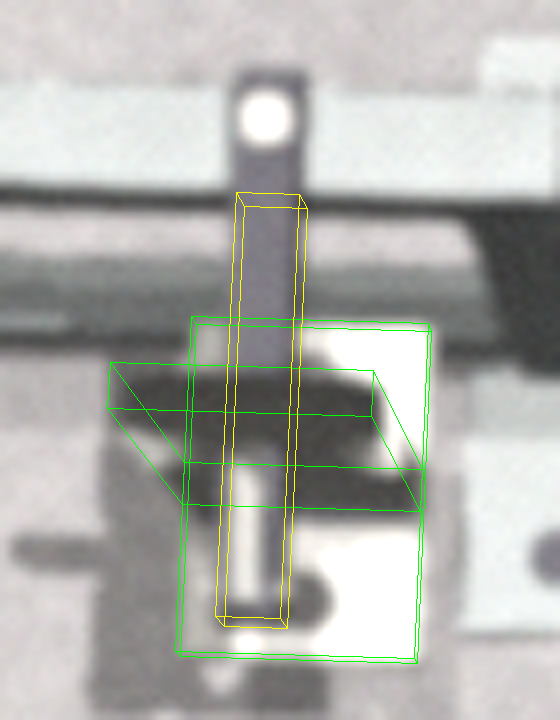

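View pics/ov_s.png

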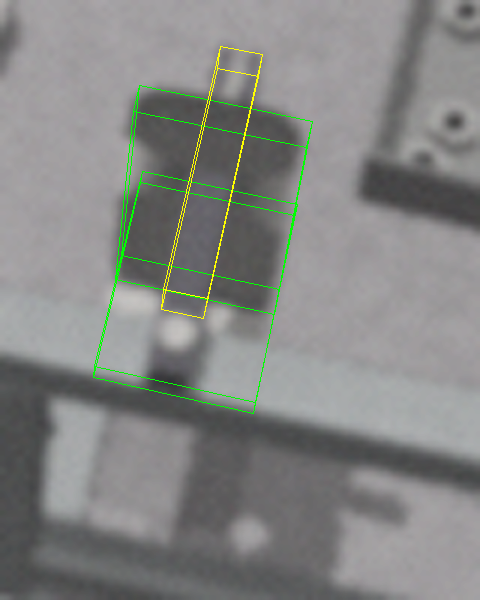

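Run:
```python
from h import *
goto([.6165,.157,.30],0.0)
```

```text
shift [ 481.6 -100.4 -258.9] yaw 1.1081 turn 1.1081 axes x,y,z: [[0.8948, -0.4464, 0.0001], [-0.0006, -0.0015, -1.0], [0.4464, 0.8948, -0.0016]]
```

```bash
python3 -m jog '[[[0,-35,0],0],[[25,-70,-15],0.08],[[60,-100,-32],0.16],[[95,-100,-51],0.24],[[130,-100,-70],0.32],[[165,-100,-89],0.40],[[200,-100,-107],0.48],[[235,-100,-126],0.56],[[270,-100,-145],0.64],[[305,-100,-164],0.72],[[340,-100,-183],0.80],[[375,-100,-202],0.88],[[410,-100,-220],0.96],[[445,-100,-239],1.04],[[465,-100,-250],1.09],[[482,-100,-259],1.108],[[482,-100,-259],1.108],[[482,-100,-259],1.108],[[482,-100,-259],1.108]]' 18 20
python3 - <<'E'
from h import *
goto([.6165,.157,.30],0.0)
from station import *
c=read_camera("top");np.savez("top1.npz",**c);s=read_camera("scene");np.savez("scene1.npz",**s)
crop(c,170,110,300,230,5,"pics/t1.png");crop(s,320,190,440,310,5,"pics/s1.png")
E
```

```text
t: 1.68
eef_pos: [0.6163, 0.1583, 0.2995]
tool_rot: [-0.5, 0.501, -0.5, 0.499]
contact_force: [-0.0, -0.2, 0.6]
gripper_width: 0.206
shift [ 1.3 -0.5  0.2] yaw 0.0016 turn 0.0016 axes x,y,z: [[0.0016, -1.0, -0.0005], [-0.0011, 0.0005, -1.0], [1.0, 0.0016, -0.0011]]
```

View pics/t1.png

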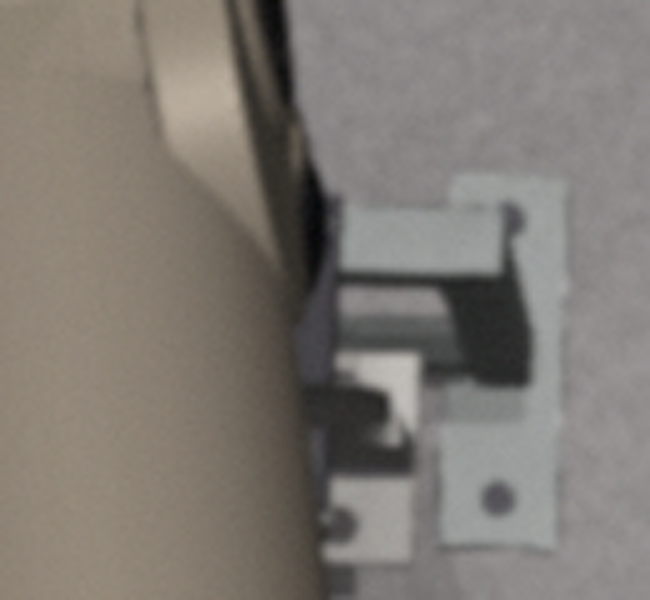

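View pics/s1.png

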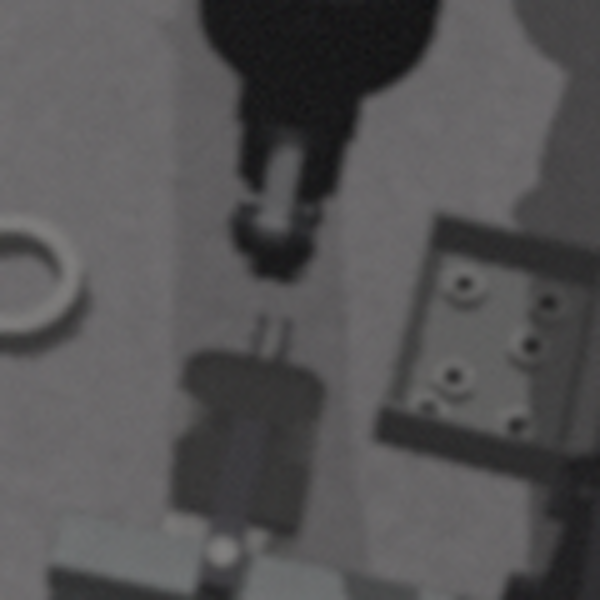

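Run:
```python
from h import *
np.set_printoptions(precision=4,suppress=True)
for f in("scene0.npz","scene1.npz","top0.npz","top1.npz"):
    c=load(f);R,t=Rt(c)
    U,V=np.meshgrid(np.arange(130,440),np.arange(130,400));P=[]
    u=(U-c["cx"])/c["fx"];v=(V-c["cy"])/c["fy"];r2=u*u+v*v
    k=1+c["k1"]*r2;k=1+c["k1"]*r2/k**2;d=c["depth"][130:400,130:440]
    X=np.stack([u/k*d,v/k*d,d],-1)-t;X=(X@R)[d>0]
    m=lambda a,b,e,f,g,h:X[(X[:,0]>a)&(X[:,0]<b)&(X[:,1]>e)&(X[:,1]<f)&(X[:,2]>g)&(X[:,2]<h)]
    rt=m(.674,.692,.18,.28,.19,.215);print(f,"rail top z",len(rt),np.median(rt[:,2]) if len(rt) else None)
    ht=m(.63,.665,.145,.17,.205,.225);print("hook arm top z",len(ht),np.median(ht[:,2]) if len(ht) else None, "y",ht[:,1].mean() if len(ht) else None)
    for ys in((.131,.148),(.166,.182)):
      for z in((.14,.165),(.165,.19),(.19,.215),(.215,.235),(.236,.25)):
        w=m(.59,.64,*ys,*z)
        if len(w): print(ys,z,len(w),np.median(w[:,0]),w[:,0].std())
    fl=m(.57,.66,.125,.19,.125,.142);print("flange",len(fl),fl.mean(0) if len(fl) else 0, fl.min(0) if len(fl) else 0,fl.max(0) if len(fl) else 0)
```

```text
scene0.npz rail top z 456 0.20288618932767744
hook arm top z 113 0.2164447706185427 y 0.1584149412482256
(0.131, 0.148) (0.14, 0.165) 51 0.6198156844519931 0.0010705273392965548
(0.131, 0.148) (0.165, 0.19) 52 0.6200695629474515 0.0009728166655307713
(0.131, 0.148) (0.19, 0.215) 55 0.6194369549077956 0.0020079961946360392
(0.131, 0.148) (0.215, 0.235) 46 0.6201007431306013 0.0007639604693939996
(0.131, 0.148) (0.236, 0.25) 57 0.6179920405226531 0.003387415989849645
(0.166, 0.182) (0.14, 0.165) 48 0.6195971863226436 0.0010038861282051243
(0.166, 0.182) (0.165, 0.19) 49 0.6196228887395148 0.0007452377453240524
(0.166, 0.182) (0.19, 0.215) 55 0.6192862046420369 0.0021909515940118363
(0.166, 0.182) (0.215, 0.235) 45 0.6196393064077205 0.0008686684775414501
(0.166, 0.182) (0.236, 0.25) 54 0.6165559543510937 0.0036791062734329106
flange 161 [0.6239 0.1591 0.1344] [0.5824 0.1288 0.128 ] [0.6334 0.1849 0.1418]
scene1.npz rail top z 460 0.20291902208967455
hook arm top z 121 0.21621448810025456 y 0.15843349504155807
(0.131, 0.148) (0.14, 0.165) 53 0.620060717583721 0.0009165505393292313
(0.13
[... 1473 characters left out ...]
25863220145001
(0.166, 0.182) (0.236, 0.25) 55 0.6146888660055827 0.003009965496547667
flange 578 [0.6082 0.1503 0.1324] [0.575  0.1284 0.1254] [0.6559 0.1852 0.1418]
top1.npz rail top z 0 None
hook arm top z 131 0.215752331747204 y 0.15660340260624214
(0.131, 0.148) (0.14, 0.165) 25 0.6107556482760562 0.00038071826723296194
(0.131, 0.148) (0.165, 0.19) 20 0.6108455847919215 0.00037334099273880246
(0.131, 0.148) (0.19, 0.215) 26 0.6108763672019495 0.0006673996222714245
(0.131, 0.148) (0.215, 0.235) 23 0.6110326101439589 0.0004163414418974584
(0.131, 0.148) (0.236, 0.25) 60 0.6155942084353916 0.0030448397542484486
flange 447 [0.6104 0.1422 0.1324] [0.5755 0.1288 0.1253] [0.656  0.1612 0.142 ]
```

```bash
python3 -m jog '[[[1.3,15,-1],-0.007],[[1.3,35,-1],-0.007],[[1.3,50,-1],-0.007],[[1.3,60,-1],-0.007],[[1.3,64,-1],-0.007],[[1.3,65,-1],-0.007],[[1.3,65,-1],-0.007],[[1.3,65,-1],-0.007]]' 16
python3 - <<'E'
from h import *
from station import *
goto([.6153,.157,.2175],0.009); print(get_obs()["contact_force"],get_obs()["torque"])
c=read_camera("top");np.savez("top2.npz",**c);s=read_camera("scene");np.savez("scene2.npz",**s)
draw(s,[],330,210,420,310,6,"pics/s2.png")
E
```

```text
t: 2.45
eef_pos: [0.6166, 0.1561, 0.236]
tool_rot: [0.502, -0.501, 0.498, -0.498]
contact_force: [0.0, 0.4, -0.1]
gripper_width: 0.192
shift [-0.9 18.5 -1.3] yaw 0.0072 turn -0.0018 axes x,y,z: [[0.0072, -1.0, -0.0006], [0.0015, 0.0006, -1.0], [1.0, 0.0072, 0.0015]]
[ 0.0130288   0.41974426 -0.07718633] [-0.04986278 -0.04108766  0.03459881]
```

View pics/s2.png

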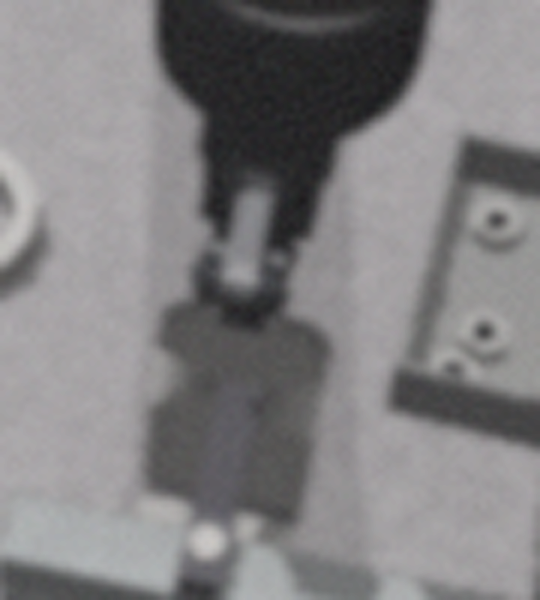

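```bash
python3 -m jog '[[[-0.5,2,-0.7],0],[[-0.9,4,-1.3],0],[[-0.9,6,-1.3],0],[[-0.9,7,-1.3],0],[[-0.9,8,-1.3],0],[[-0.9,8,-1.3],0]]'
python3 -m jog '[[[0,1,0],0],[[0,2,0],0],[[0,3,0],0],[[0,3,0],0]]'
python3 - <<'E'
from h import *
from station import *
goto([.6153,.157,.2175],0.009); print(get_obs()["contact_force"],get_obs()["torque"])
E
```

```text
t: 3.05
eef_pos: [0.6146, 0.1566, 0.2267]
tool_rot: [-0.502, 0.502, -0.498, 0.498]
contact_force: [0.2, -0.1, -0.3]
gripper_width: 0.187
t: 3.38
eef_pos: [0.6146, 0.1566, 0.2237]
tool_rot: [-0.502, 0.502, -0.498, 0.498]
contact_force: [0.2, 0.4, 0.0]
gripper_width: 0.187
shift [-0.4  6.2  0.7] yaw 0.0070 turn -0.0020 axes x,y,z: [[0.007, -1.0, 0.0001], [-0.0003, -0.0001, -1.0], [1.0, 0.007, -0.0003]]
[0.17696683 0.43054037 0.03465036] [0.01086755 0.02890316 0.03224231]
```

```bash
python3 -m jog '[[[0,0.7,0.2],0],[[0,1.4,0.4],0],[[0,2,0.4],0],[[0,2,0.4],0]]'
python3 -m jog '[[[0,0.7,0],0],[[0,1.4,0],0],[[0,2,0],0],[[0,2,0],0]]'
python3 - <<'E'
from h import *
from station import *
goto([.6153,.157,.2175],0.009); print(get_obs()["contact_force"],get_obs()["torque"])
E
```

```text
t: 3.72
eef_pos: [0.615, 0.1566, 0.2218]
tool_rot: [-0.502, 0.502, -0.498, 0.498]
contact_force: [0.5, 0.4, -0.3]
gripper_width: 0.186
t: 4.05
eef_pos: [0.615, 0.1567, 0.2198]
tool_rot: [-0.502, 0.502, -0.498, 0.498]
contact_force: [-1.0, -0.5, -0.1]
gripper_width: 0.189
shift [-0.3  2.3  0.3] yaw 0.0070 turn -0.0020 axes x,y,z: [[0.007, -1.0, 0.0], [-0.0002, -0.0, -1.0], [1.0, 0.007, -0.0002]]
[-1.02725536 -0.520243   -0.11274871] [ 0.01915002 -0.02149694 -0.02813677]
```

Run:
```python
from h import *
from station import *
c=read_camera("top");np.savez("top3.npz",**c);s=read_camera("scene");np.savez("scene3.npz",**s)
draw(s,[],345,225,405,285,9,"pics/s3.png");draw(c,[],190,150,270,220,8,"pics/t3.png")
print(get_obs()["contact_force"],get_obs()["gripper_width"])
```

```text
[-0.64196665  0.17303563 -0.26192776] 0.18827186687283054
```

View pics/s3.png

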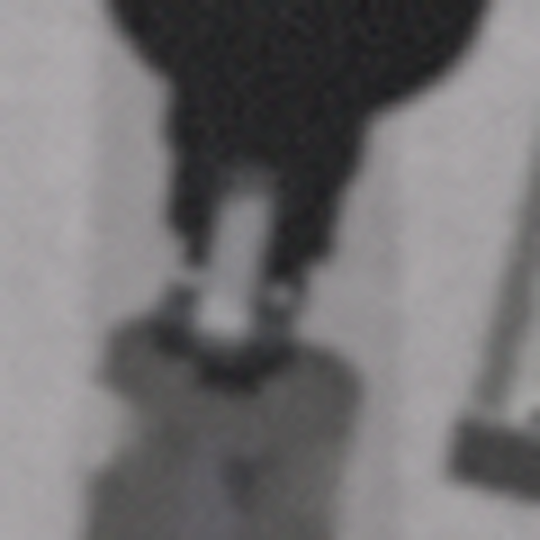

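View pics/t3.png

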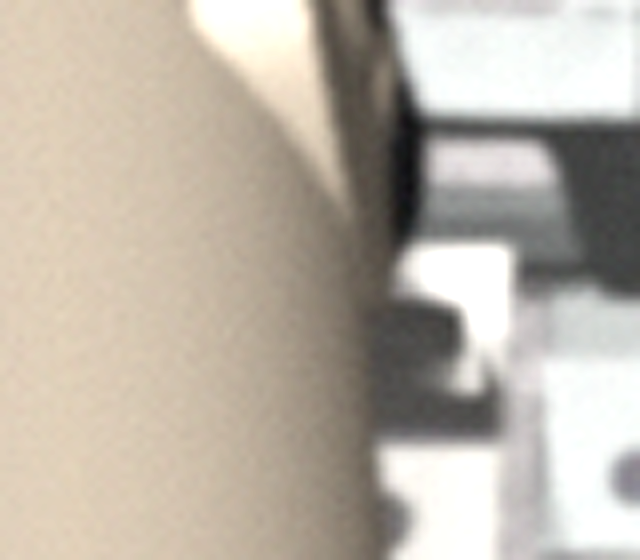

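Run:
```python
from h import *
s=load("scene3.npz")
for x in(.623,.630,.637):
  for z in(.2198,.2248,.2298): print(x,z,(proj(s,[[x,.1567,z]])[0]-[345,225]+.5)*9)
print(proj(s,[[.620,.157,.245],[.62,.157,.2165]]).__sub__([344.5,224.5])*9)
R,t=Rt(s)
for v in range(255,276):
    print(v,atd(s,371,v).round(4))
```

```text
0.623 0.2198 [225.75910295 437.84934245]
0.623 0.2248 [227.50638672 426.04843623]
0.623 0.2298 [229.26837948 414.14906136]
0.63 0.2198 [219.47853864 465.07524103]
0.63 0.2248 [221.20592275 453.34332853]
0.63 0.2298 [222.94789913 441.51317328]
0.637 0.2198 [213.15131103 492.50662488]
0.637 0.2248 [214.85846019 480.84503962]
0.637 0.2298 [216.5800813  469.08544993]
[[238.83049322 365.89651197]
 [228.64555367 434.28704771]]
255 [0.6652 0.1575 0.3501]
256 [0.6661 0.1578 0.3484]
257 [0.6684 0.1582 0.349 ]
258 [0.6695 0.1585 0.3476]
259 [0.6707 0.1588 0.3465]
260 [0.6725 0.1592 0.3461]
261 [0.6774 0.1598 0.3508]
262 [0.6776 0.16   0.3481]
263 [0.6781 0.1603 0.3457]
264 [0.6781 0.1606 0.3427]
265 [0.6701 0.1603 0.3266]
266 [0.6343 0.1581 0.2652]
267 [0.6355 0.1585 0.2637]
268 [0.6358 0.1588 0.2606]
269 [0.6196 0.158  0.2305]
270 [0.6207 0.1583 0.2286]
271 [0.621  0.1587 0.2255]
272 [0.6191 0.1588 0.2186]
273 [0.6206 0.1592 0.2174]
274 [0.6209 0.1595 0.2143]
275 [0.6263 0.1602 0.2196]
```

Run:
```python
from h import *
s=load("scene1.npz")
for x in(.6163,.6243,.632):
  print(x,proj(s,[[x,.1583,.2995]]))
for v in range(230,256): print(v,[atd(s,u,v).round(4).tolist() for u in (372,375)])
draw(s,[],345,205,405,275,8,"pics/s1b.png",[np.array([[.6163,.1583,.2995]]),np.array([[.6243,.1583,.2995]])])
```

```text
0.6163 [[374.44789822 248.05102579]]
0.6243 [[373.61782653 251.627564  ]]
0.632 [[372.81179699 255.10097243]]
230 [[0.6632, 0.1532, 0.4192], [0.6692, 0.1583, 0.4291]]
231 [[0.6684, 0.1539, 0.4238], [0.6707, 0.1587, 0.4286]]
232 [[0.674, 0.1545, 0.429], [0.6712, 0.1589, 0.4266]]
233 [[0.6747, 0.1548, 0.4273], [0.6757, 0.1595, 0.4303]]
234 [[0.6773, 0.1552, 0.4284], [0.6763, 0.1597, 0.4285]]
235 [[0.6781, 0.1555, 0.4269], [0.6776, 0.1601, 0.4277]]
236 [[0.6781, 0.1557, 0.4243], [0.6787, 0.1604, 0.4267]]
237 [[0.6796, 0.156, 0.4237], [0.6798, 0.1607, 0.4256]]
238 [[0.6791, 0.1562, 0.4203], [0.6798, 0.1609, 0.4229]]
239 [[0.6708, 0.1558, 0.4055], [0.6792, 0.1611, 0.4194]]
240 [[0.6566, 0.1549, 0.3821], [0.6698, 0.1607, 0.403]]
241 [[0.6379, 0.1537, 0.3519], [0.6558, 0.16, 0.3798]]
242 [[0.6398, 0.1541, 0.3517], [0.6382, 0.1591, 0.3512]]
243 [[0.6384, 0.1543, 0.3466], [0.6361, 0.1592, 0.3451]]
244 [[0.6387, 0.1545, 0.3441], [0.6356, 0.1594, 0.3413]]
245 [[0.6377, 0.1547, 0.3396], [0.6385, 0.1599, 0.3426]]
246 [[0.4106, 0.1382, -0.0029], [0.4124, 0.1458, 0.0027]]
247 [[0.4142, 0.1388, -0.0018], [0.412, 0.1461, -0.0023]]
248 [[0.4161, 0.1393, -0.0035], [0.4146, 0.1467, -0.003]]
249 [[0.4214, 0.1401, 0.0001], [0.4174, 0.1472, -0.0032]]
250 [[0.422, 0.1405, -0.0035], [0.4211, 0.1479, -0.0021]]
251 [[0.4263, 0.1411, -0.0014], [0.4262, 0.1485, 0.0012]]
252 [[0.5694, 0.1516, 0.2132], [0.4277, 0.149, -0.001]]
253 [[0.5758, 0.1524, 0.2194], [0.4318, 0.1496, 0.0009]]
254 [[0.5778, 0.1528, 0.2188], [0.4366, 0.1503, 0.0037]]
255 [[0.577, 0.153, 0.214], [0.5754, 0.1588, 0.2138]]
```

View pics/s1b.png

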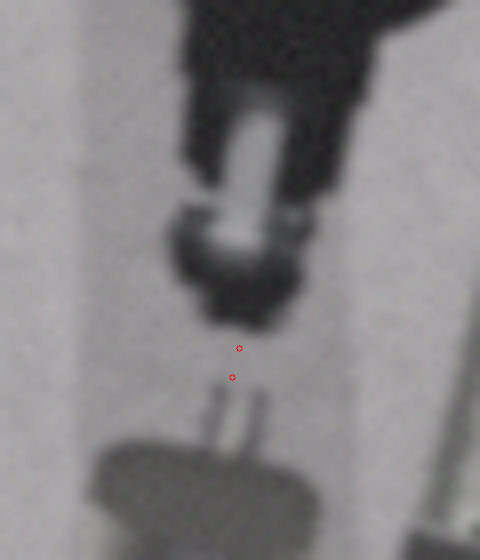

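```bash
python3 -m jog '[[[0,0.5,0.2],0],[[0,1,0.2],0],[[0,1.5,0.2],0],[[0,1.5,0.2],0]]'
```

```text
t: 4.48
eef_pos: [0.6152, 0.1567, 0.2184]
tool_rot: [-0.502, 0.502, -0.498, 0.498]
contact_force: [0.4, 0.4, 0.1]
gripper_width: 0.187
```

```bash
python3 -m jog '[[[0,0.5,0],0],[[0,1,0],0],[[0,1,0],0]]'
```

```text
t: 4.73
eef_pos: [0.6152, 0.1566, 0.2174]
tool_rot: [-0.502, 0.502, -0.498, 0.498]
contact_force: [-0.3, -0.7, 0.2]
gripper_width: 0.185
```

```bash
python3 -m jog '[[[0,0.7,0],0],[[0,1.4,0],0],[[0,2,0],0],[[0,2,0],0]]'; python3 -m jog '[[[0,0.5,0],0],[[0,1,0],0],[[0,1.5,0],0],[[0,1.5,0],0]]'
```

```text
t: 5.07
eef_pos: [0.6152, 0.1566, 0.2153]
tool_rot: [-0.502, 0.502, -0.498, 0.498]
contact_force: [-0.1, -0.1, -1.0]
gripper_width: 0.189
t: 5.4
eef_pos: [0.6152, 0.1566, 0.2139]
tool_rot: [-0.502, 0.502, -0.498, 0.498]
contact_force: [-0.5, 0.3, -0.5]
gripper_width: 0.19
```

```bash
python3 -m jog '[[[0,0.5,0],0],[[0,1,0],0],[[0,1.5,0],0],[[0,1.5,0],0]]';  python3 -m jog '[[[0,0.5,0],0],[[0,1,0],0],[[0,1.5,0],0],[[0,1.5,0],0]]'
python3 - <<'E'
from h import *
from station import *
c=read_camera("top");np.savez("top4.npz",**c);s=read_camera("scene");np.savez("scene4.npz",**s)
p=get_obs()["eef_pos"]
draw(s,[],345,225,405,285,9,"pics/s4.png",[np.array([p]),np.array([p+[.008,0,0]]),np.array([p+[.008,0,.019]])])
for v in range(262,280): print(v,[atd(s,u,v).round(4).tolist() for u in (369,371)])
E
```

```text
t: 5.73
eef_pos: [0.6152, 0.1567, 0.2124]
tool_rot: [-0.502, 0.502, -0.498, 0.498]
contact_force: [-0.1, 0.3, 1.0]
gripper_width: 0.186
t: 6.07
eef_pos: [0.6152, 0.1566, 0.2109]
tool_rot: [-0.502, 0.502, -0.498, 0.498]
contact_force: [-0.3, -0.4, -0.4]
gripper_width: 0.191
262 [[0.673, 0.1564, 0.3395], [0.6735, 0.1598, 0.3416]]
263 [[0.675, 0.1568, 0.3396], [0.6734, 0.16, 0.3382]]
264 [[0.6774, 0.1572, 0.3403], [0.6757, 0.1604, 0.3389]]
265 [[0.6771, 0.1574, 0.3366], [0.6767, 0.1607, 0.3372]]
266 [[0.6781, 0.1577, 0.335], [0.6787, 0.1611, 0.3373]]
267 [[0.6796, 0.1581, 0.3343], [0.678, 0.1613, 0.333]]
268 [[0.635, 0.155, 0.2579], [0.6671, 0.1608, 0.3119]]
269 [[0.6332, 0.1552, 0.2513], [0.6335, 0.1589, 0.2534]]
270 [[0.6359, 0.1556, 0.2524], [0.6364, 0.1594, 0.2547]]
271 [[0.6203, 0.1548, 0.2229], [0.6199, 0.1586, 0.2237]]
272 [[0.6201, 0.1551, 0.2188], [0.6199, 0.1589, 0.22]]
273 [[0.6204, 0.1554, 0.2156], [0.6201, 0.1592, 0.2166]]
274 [[0.6237, 0.1559, 0.2173], [0.6209, 0.1595, 0.2143]]
275 [[0.6266, 0.1563, 0.2184], [0.6257, 0.1601, 0.2187]]
276 [[0.6269, 0.1567, 0.2152], [0.6259, 0.1604, 0.2151]]
277 [[0.6303, 0.1572, 0.2172], [0.6282, 0.1609, 0.2153]]
278 [[0.6321, 0.1576, 0.2167], [0.6299, 0.1613, 0.2145]]
279 [[0.6339, 0.158, 0.2159], [0.6337, 0.1618, 0.2173]]
```

View pics/s4.png

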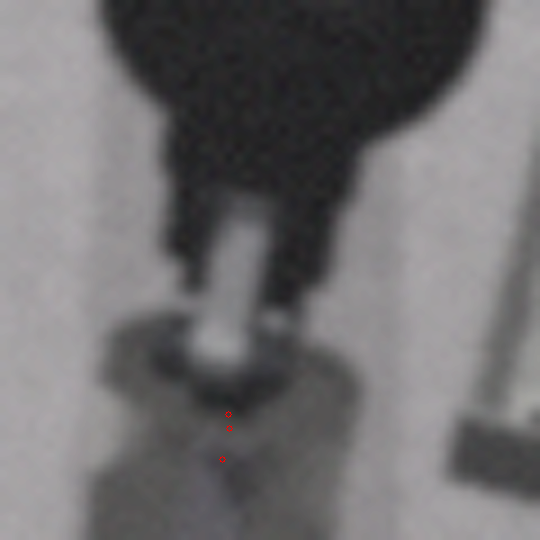

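```bash
python3 -m jog '[[[0,1,0],0],[[0,2,0],0],[[0,3,0],0],[[0,3,0],0]]';  python3 -m jog '[[[0,0.7,0],0],[[0,1.4,0],0],[[0,2,0],0],[[0,2,0],0]]'
```

```text
t: 6.5
eef_pos: [0.6151, 0.1567, 0.2077]
tool_rot: [-0.502, 0.502, -0.498, 0.498]
contact_force: [0.2, 0.3, -0.2]
gripper_width: 0.193
t: 6.83
eef_pos: [0.6152, 0.1566, 0.2059]
tool_rot: [-0.502, 0.502, -0.498, 0.498]
contact_force: [0.1, 0.9, 0.2]
gripper_width: 0.186
```

```bash
for i in 1; do python3 -m jog '[[[0,0.5,0],0],[[0,1,0],0],[[0,1.5,0],0],[[0,1.5,0],0]]';  python3 -m jog '[[[0,0.5,0],0],[[0,1,0],0],[[0,1.5,0],0],[[0,1.5,0],0]]'; done
```

```text
t: 7.17
eef_pos: [0.6152, 0.1567, 0.2044]
tool_rot: [-0.502, 0.502, -0.498, 0.498]
contact_force: [0.3, -0.5, 0.5]
gripper_width: 0.187
t: 7.5
eef_pos: [0.6152, 0.1567, 0.2029]
tool_rot: [-0.502, 0.502, -0.498, 0.498]
contact_force: [0.1, 0.6, 0.4]
gripper_width: 0.184
```

```bash
python3 -m jog '[[[0,0.5,0],0],[[0,1,0],0],[[0,1.5,0],0],[[0,1.5,0],0]]';  python3 -m jog '[[[0,0.5,0],0],[[0,1,0],0],[[0,1.5,0],0],[[0,1.5,0],0]]'
python3 - <<'E'
from h import *
from station import *
s=read_camera("scene");np.savez("scene5.npz",**s)
draw(s,[],345,225,405,285,9,"pics/s5.png")
for v in range(262,280): print(v,[atd(s,u,v).round(4).tolist() for u in (367,369,371)])
E
```

```text
t: 7.83
eef_pos: [0.6152, 0.1567, 0.2014]
tool_rot: [-0.502, 0.502, -0.498, 0.498]
contact_force: [-0.7, 0.0, -0.3]
gripper_width: 0.181
t: 8.17
eef_pos: [0.6152, 0.1566, 0.1999]
tool_rot: [-0.502, 0.502, -0.498, 0.498]
contact_force: [-0.3, -0.0, 0.1]
gripper_width: 0.187
262 [[0.6692, 0.1527, 0.332], [0.6673, 0.1559, 0.3303], [0.6673, 0.1593, 0.3316]]
263 [[0.6696, 0.1529, 0.3295], [0.6675, 0.1562, 0.3275], [0.6686, 0.1597, 0.3306]]
264 [[0.6707, 0.1533, 0.3281], [0.671, 0.1567, 0.3298], [0.6689, 0.1599, 0.3278]]
265 [[0.6744, 0.1538, 0.3308], [0.6721, 0.157, 0.3284], [0.6714, 0.1604, 0.3287]]
266 [[0.6731, 0.1539, 0.3256], [0.6748, 0.1575, 0.3297], [0.674, 0.1608, 0.3297]]
267 [[0.6755, 0.1544, 0.3263], [0.6753, 0.1577, 0.3272], [0.6748, 0.1611, 0.3277]]
268 [[0.6784, 0.1548, 0.3278], [0.6782, 0.1582, 0.3288], [0.6759, 0.1614, 0.3264]]
269 [[0.6785, 0.1551, 0.3247], [0.6782, 0.1584, 0.3256], [0.6788, 0.1619, 0.3278]]
270 [[0.6773, 0.1552, 0.3195], [0.6794, 0.1588, 0.3243], [0.6778, 0.162, 0.323]]
271 [[0.6376, 0.1523, 0.25], [0.637, 0.156, 0.2505], [0.6783, 0.1623, 0.3206]]
272 [[0.6371, 0.1525, 0.2456], [0.6343, 0.1561, 0.2425], [0.6369, 0.16, 0.2483]]
273 [[0.6363, 0.1527, 0.2407], [0.6362, 0.1565, 0.2421], [0.6354, 0.1601, 0.2422]]
274 [[0.6247, 0.1521, 0.2175], [0.623, 0.1558, 0.2162], [0.6195, 0.1594, 0.2119]]
275 [[0.6252, 0.1524, 0.2146], [0.6254, 0.1563, 0.2165], [0.6241, 0.16, 0.2159]]
276 [[0.6283, 0.1529, 0.2161], [0.6281, 0.1567, 0.2172], [0.6277, 0.1605, 0.2183]]
277 [[0.63, 0.1533, 0.2152], [0.6315, 0.1572, 0.2193], [0.6282, 0.1609, 0.2154]]
278 [[0.6337, 0.1539, 0.2177], [0.6319, 0.1576, 0.2163], [0.6311, 0.1613, 0.2165]]
279 [[0.636, 0.1543, 0.218], [0.6345, 0.158, 0.2171], [0.6331, 0.1617, 0.2161]]
```

View pics/s5.png

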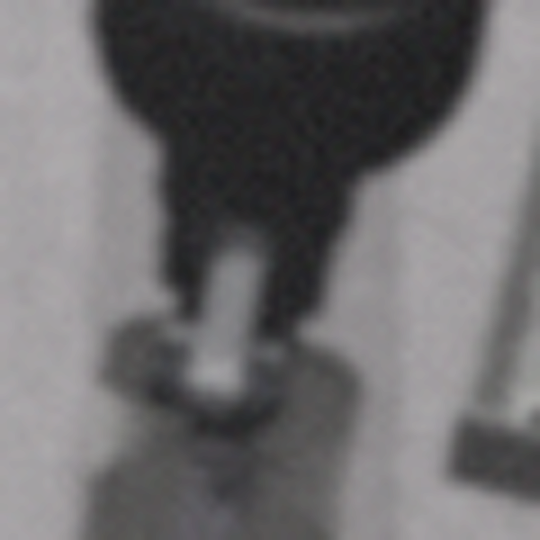

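```bash
python3 -m jog '[[[0,1,0],0],[[0,2,0],0],[[0,3,0],0],[[0,4,0],0],[[0,4,0],0]]';  python3 -m jog '[[[0,1,0],0],[[0,2,0],0],[[0,3,0],0],[[0,4,0],0],[[0,4,0],0]]'
```

```text
t: 8.63
eef_pos: [0.6151, 0.1566, 0.1957]
tool_rot: [-0.502, 0.502, -0.498, 0.498]
contact_force: [0.4, -0.1, 0.2]
gripper_width: 0.184
t: 9.05
eef_pos: [0.6161, 0.1567, 0.193]
tool_rot: [0.502, -0.501, 0.498, -0.499]
contact_force: [-1.0, 0.1, 5.5]
gripper_width: 0.186
```

```bash
python3 -m jog '[[[0,0.7,-0.4],0],[[0,1.4,-0.8],0],[[0,2,-0.8],0],[[0,2,-0.8],0]]';  python3 -m jog '[[[0,0.7,0],0],[[0,1.4,0],0],[[0,2,0],0],[[0,2,0],0]]'
```

```text
t: 9.38
eef_pos: [0.6165, 0.1568, 0.1918]
tool_rot: [0.503, -0.5, 0.497, -0.499]
contact_force: [1.3, 1.0, 7.9]
gripper_width: 0.187
t: 9.72
eef_pos: [0.6171, 0.1567, 0.1901]
tool_rot: [0.503, -0.5, 0.497, -0.499]
contact_force: [3.0, -0.4, 7.4]
gripper_width: 0.19
```

```bash
python3 -m jog '[[[0,0.7,-0.7],0],[[0,1.4,-1.4],0],[[0,2,-1.5],0],[[0,2,-1.5],0]]';  python3 -m jog '[[[0,0.7,-0.3],0],[[0,1.4,-0.5],0],[[0,2,-0.5],0],[[0,2,-0.5],0]]'
```

```text
t: 10.05
eef_pos: [0.6172, 0.1567, 0.189]
tool_rot: [0.504, -0.499, 0.497, -0.5]
contact_force: [6.0, 0.3, 8.8]
gripper_width: 0.187
t: 10.38
eef_pos: [0.6176, 0.1567, 0.1874]
tool_rot: [0.505, -0.498, 0.496, -0.501]
contact_force: [6.9, -1.8, 10.4]
gripper_width: 0.186
```

```bash
python3 -m jog '[[[0,0.4,0.5],0],[[0,0.8,0.8],0],[[0,1.2,0.8],0],[[0,1.2,0.8],0]]';  python3 -m jog '[[[0,0.4,0.3],0],[[0,0.8,0.5],0],[[0,1,0.5],0],[[0,1,0.5],0]]'
```

```text
t: 10.72
eef_pos: [0.6178, 0.1567, 0.186]
tool_rot: [0.504, -0.499, 0.496, -0.5]
contact_force: [5.4, -0.6, 9.1]
gripper_width: 0.186
t: 11.05
eef_pos: [0.618, 0.1567, 0.1856]
tool_rot: [0.504, -0.499, 0.497, -0.5]
contact_force: [3.1, -1.0, 13.5]
gripper_width: 0.187
```

```bash
python3 -m jog '[[[0,-0.5,-0.7],0],[[0,-0.9,-1.4],0],[[0,-1,-2],0],[[0,-1,-2],0]]';  python3 -m jog '[[[0,0,0],0],[[0,0,0],0],[[0,0,0],0],[[0,0,0],0]]' 10 20
```

```text
t: 11.38
eef_pos: [0.6176, 0.1568, 0.1868]
tool_rot: [0.505, -0.498, 0.496, -0.501]
contact_force: [8.2, 0.1, 10.1]
gripper_width: 0.189
t: 11.72
eef_pos: [0.6154, 0.1568, 0.1858]
tool_rot: [0.504, -0.499, 0.497, -0.5]
contact_force: [3.5, -0.9, 10.2]
gripper_width: 0.118
```

```bash
python3 -m jog '[[[0,0,0],0],[[0,0,0],0],[[0,0,0],0],[[0,0,0],0]]' 0 60;  python3 -m jog '[[[0,-0.5,0],0],[[0,-1,0],0],[[0,-1.5,0],0],[[0,-1.5,0],0]]'
```

```text
t: 12.05
eef_pos: [0.6154, 0.1568, 0.1859]
tool_rot: [0.504, -0.499, 0.497, -0.5]
contact_force: [3.8, 0.1, 11.9]
gripper_width: 0.105
t: 12.38
eef_pos: [0.6151, 0.1567, 0.1861]
tool_rot: [0.504, -0.5, 0.497, -0.5]
contact_force: [5.6, -1.1, 2.5]
gripper_width: 0.107
```

```bash
python3 -m jog '[[[0,-0.5,0],0],[[0,-1,0],0],[[0,-1,0],0]]';  python3 -m jog '[[[0,-0.5,0],0],[[0,-1,0],0],[[0,-1,0],0]]'
```

```text
t: 12.63
eef_pos: [0.615, 0.1567, 0.187]
tool_rot: [0.504, -0.5, 0.497, -0.5]
contact_force: [6.2, -0.2, 2.0]
gripper_width: 0.106
t: 12.88
eef_pos: [0.6148, 0.1567, 0.1878]
tool_rot: [0.503, -0.5, 0.497, -0.5]
contact_force: [5.7, 0.4, 2.0]
gripper_width: 0.102
```

```bash
python3 -m jog '[[[0,-0.6,0],0],[[0,-0.6,-0.7],0],[[0,-0.6,-1.4],0],[[0,-0.6,-2],0],[[0,-0.6,-2],0]]'
```

```text
t: 13.3
eef_pos: [0.6144, 0.1567, 0.1892]
tool_rot: [0.504, -0.499, 0.496, -0.501]
contact_force: [9.0, 1.0, 2.4]
gripper_width: 0.102
```

```bash
python3 -m jog '[[[0,0.5,0],0],[[0,0.9,-0.5],0],[[0,0.9,-1],0],[[0,0.9,-1.5],0],[[0,0.9,-1.5],0]]'
python3 - <<'E'
from h import *
goto([0.61,.1567,.188],.009)
E
```

```text
t: 13.72
eef_pos: [0.6143, 0.1567, 0.189]
tool_rot: [0.505, -0.498, 0.496, -0.501]
contact_force: [11.0, -0.3, 3.7]
gripper_width: 0.106
shift [-0.   1.  -4.4] yaw 0.0061 turn -0.0029 axes x,y,z: [[0.0061, -1.0, -0.0018], [0.0131, 0.0019, -0.9999], [0.9999, 0.0061, 0.0131]]
```

```bash
python3 -m jog '[[[0,0.2,-0.7],0],[[0,0.4,-1.4],0],[[0,0.5,-2],0],[[0,0.5,-2],0]]'
```

```text
t: 14.05
eef_pos: [0.6128, 0.1567, 0.1889]
tool_rot: [0.506, -0.497, 0.495, -0.502]
contact_force: [11.3, 0.7, 4.3]
gripper_width: 0.105
```

```bash
python3 -m jog '[[[0,0.2,-0.6],0],[[0,0.3,-1.2],0],[[0,0.3,-1.8],0],[[0,0.3,-1.8],0]]'
```

```text
t: 14.38
eef_pos: [0.6113, 0.1567, 0.1888]
tool_rot: [0.506, -0.497, 0.495, -0.502]
contact_force: [12.2, -0.2, 3.9]
gripper_width: 0.109
```

```bash
python3 -m jog '[[[0,0.1,-0.5],0],[[0,0.2,-1],0],[[0,0.2,-1.5],0],[[0,0.2,-1.5],0]]'
```

```text
t: 14.72
eef_pos: [0.6109, 0.1566, 0.189]
tool_rot: [0.506, -0.497, 0.495, -0.502]
contact_force: [14.7, -0.9, 5.4]
gripper_width: 0.104
```

```bash
python3 -m jog '[[[1,0.4,0],0],[[2,0.7,-0.3],0],[[3,0.7,-0.6],0],[[4,0.7,-0.8],0]]'
```

```text
t: 15.05
eef_pos: [0.6074, 0.1546, 0.1875]
tool_rot: [0.506, -0.498, 0.496, -0.5]
contact_force: [6.8, 5.5, 6.3]
gripper_width: 0.107
```

```bash
python3 -m jog '[[[-0.5,-0.5,-0.3],0],[[-1,-1,-0.6],0],[[-2,-1.2,-1],0],[[-2,-1.2,-1],0]]'
```

```text
t: 15.38
eef_pos: [0.6069, 0.1547, 0.1884]
tool_rot: [0.505, -0.498, 0.496, -0.501]
contact_force: [9.8, -0.1, 3.3]
gripper_width: 0.109
```

```bash
python3 -m jog '[[[-0.8,-0.1,-0.5],0],[[-1.6,-0.2,-1],0],[[-2.4,-0.2,-1.5],0],[[-3,-0.2,-2],0]]'
```

```text
t: 15.72
eef_pos: [0.6055, 0.1559, 0.1888]
tool_rot: [0.504, -0.498, 0.495, -0.502]
contact_force: [9.8, -3.4, 4.0]
gripper_width: 0.106
```

```bash
python3 -m jog '[[[0,0,-0.8],0],[[0,0.2,-1.6],0],[[0,0.3,-2.4],0],[[0,0.3,-3],0]]'
```

```text
t: 16.05
eef_pos: [0.601, 0.1575, 0.1881]
tool_rot: [0.504, -0.499, 0.496, -0.501]
contact_force: [7.9, -0.6, 5.7]
gripper_width: 0.102
```

```bash
python3 -m jog '[[[0,-0.3,-1],0],[[0,-0.5,-2],0],[[0,-0.5,-3],0],[[0,-0.5,-4],0]]'
```

```text
t: 16.38
eef_pos: [0.597, 0.1577, 0.1887]
tool_rot: [0.505, -0.498, 0.496, -0.501]
contact_force: [7.9, 0.3, 5.4]
gripper_width: 0.103
```

```bash
python3 -m jog '[[[0,0,-1],0],[[0,0,-2],0],[[0,0,-3],0],[[0,0,-4],0]]'
```

```text
t: 16.72
eef_pos: [0.593, 0.1577, 0.1888]
tool_rot: [0.505, -0.498, 0.496, -0.501]
contact_force: [7.6, 0.7, 7.9]
gripper_width: 0.104
```

```bash
python3 -m jog '[[[0,-0.4,-0.7],0],[[0,-0.8,-1.4],0],[[0,-1,-2],0],[[0,-1,-2],0]]'
```

```text
t: 17.05
eef_pos: [0.5905, 0.1578, 0.1898]
tool_rot: [0.504, -0.499, 0.497, -0.5]
contact_force: [4.9, -0.4, 8.5]
gripper_width: 0.109
```

```bash
python3 -m jog '[[[0,0,-0.7],0],[[0,0,-1.4],0],[[0,0,-2],0],[[0,0,-2.5],0]]'
```

```text
t: 17.38
eef_pos: [0.5885, 0.1578, 0.19]
tool_rot: [0.505, -0.498, 0.496, -0.5]
contact_force: [6.4, 0.5, 7.8]
gripper_width: 0.106
```

```bash
python3 -m jog '[[[0,0,-0.7],0],[[0,0,-1.4],0],[[0,0,-2],0],[[0,0,-2.5],0]]'
```

```text
t: 17.72
eef_pos: [0.5854, 0.1578, 0.1898]
tool_rot: [0.504, -0.499, 0.497, -0.5]
contact_force: [6.4, -0.1, 8.8]
gripper_width: 0.109
```

```bash
python3 -m jog '[[[0,0,-0.7],0],[[0,-0.2,-1.4],0],[[0,-0.2,-2],0],[[0,-0.2,-2.5],0]]'
```

```text
t: 18.05
eef_pos: [0.583, 0.1578, 0.19]
tool_rot: [0.504, -0.499, 0.497, -0.5]
contact_force: [6.0, -0.6, 9.3]
gripper_width: 0.106
```

```bash
python3 -m jog '[[[0,0,-0.7],0],[[0,0,-1.4],0],[[0,0,-2],0],[[0,0,-2.5],0]]'
```

```text
t: 18.38
eef_pos: [0.5799, 0.1578, 0.1897]
tool_rot: [0.504, -0.499, 0.497, -0.5]
contact_force: [4.8, -0.2, 9.3]
gripper_width: 0.105
```

```bash
python3 -m jog '[[[0,-0.2,-0.7],0],[[0,-0.3,-1.4],0],[[0,-0.3,-2],0],[[0,-0.3,-2],0]]'
```

```text
t: 18.72
eef_pos: [0.5758, 0.1576, 0.1886]
tool_rot: [0.503, -0.501, 0.498, -0.499]
contact_force: [3.0, -0.2, 7.3]
gripper_width: 0.106
```

```bash
python3 -m jog '[[[0,-0.4,-0.7],0],[[0,-0.6,-1.4],0],[[0,-0.6,-2.1],0],[[0,-0.6,-2.8],0],[[0,-0.6,-2.8],0]]'
```

```text
t: 19.13
eef_pos: [0.571, 0.1572, 0.1875]
tool_rot: [-0.501, 0.502, -0.498, 0.498]
contact_force: [3.0, 0.4, -1.8]
gripper_width: 0.106
```

```bash
python3 -m jog '[[[0,-0.8,0],0],[[0,-1.5,-0.5],0],[[0,-1.8,-1.5],0],[[0,-1.8,-2.5],0],[[0,-1.8,-3],0]]'
```

```text
t: 19.55
eef_pos: [0.5675, 0.1572, 0.1892]
tool_rot: [-0.501, 0.502, -0.499, 0.498]
contact_force: [0.0, -0.4, -6.9]
gripper_width: 0.105
```

```bash
python3 -m jog '[[[0,0,-5],0],[[0,0,-12],0],[[0,0,-20],0],[[0,0,-28],0],[[0,0,-36],0],[[0,0,-42],0],[[0,0,-46],0],[[0,0,-48],0],[[0,0,-48],0],[[0,0,-48],0]]'
python3 - <<'E'
from h import *
from station import *
s=read_camera("scene");np.savez("scene6.npz",**s);c=read_camera("top");np.savez("top6.npz",**c)
draw(s,[],310,190,450,330,4,"pics/s6.png");draw(c,[],160,130,290,260,4.5,"pics/t6.png")
E
```

```text
t: 20.38
eef_pos: [0.5207, 0.1571, 0.19]
tool_rot: [0.502, -0.502, 0.498, -0.498]
contact_force: [-0.3, 0.5, -7.2]
gripper_width: 0.105
```

View pics/s6.png

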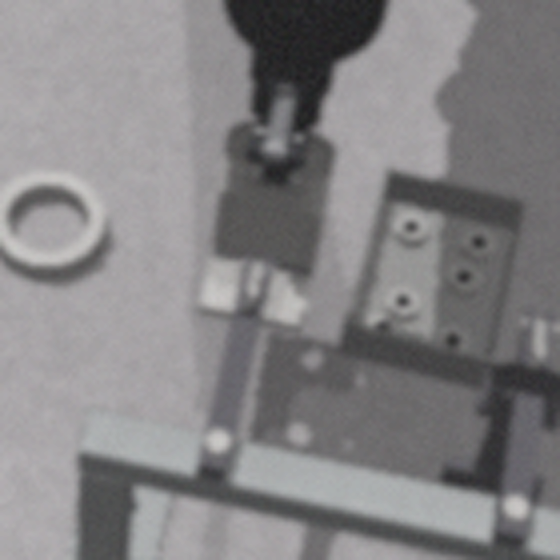

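View pics/t6.png

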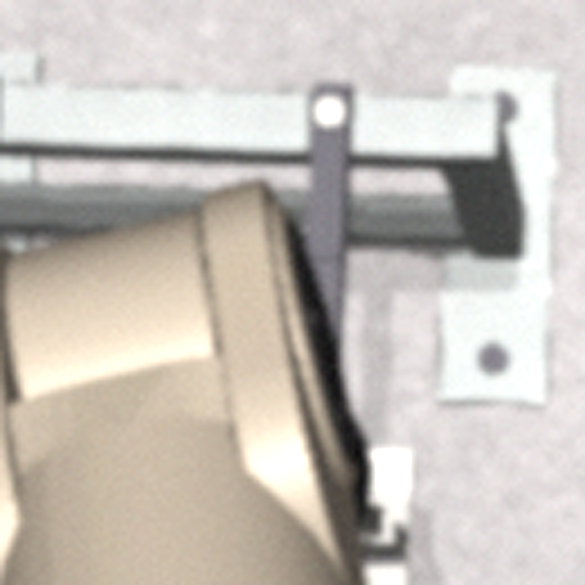

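Run:
```python
from h import *
np.set_printoptions(precision=4,suppress=True)
t=load("top0.npz");s0=load("scene0.npz")
H=lambda x,y:((x+.5)/3.7-.5+370,(y+.5)/3.7-.5+200)
G=lambda x,y:((x+.5)/4.5-.5+170,(y+.5)/4.5-.5+160)
for z in(.105,.1155,.126): print("studs top",z,atz(t,*H(236,250),z),atz(t,*H(264,349),z),"scene",atz(s0,*G(231,193),z),atz(s0,*G(223,270),z))
draw(t,[],420,250,460,310,9,"pics/stud_t.png",[np.array([[.478+a*.026*np.cos(.28),-.2252+a*.026*np.sin(.28),z]]) for a in(-1,1) for z in(.105,.126)])
draw(s0,[],205,190,235,230,14,"pics/stud_s.png",[np.array([[.478+a*.026*np.cos(.28),-.2252+a*.026*np.sin(.28),z]]) for a in(-1,1) for z in(.105,.126)])
c=load("scene6.npz");R,tt=Rt(c)
U,V=np.meshgrid(np.arange(340,410),np.arange(200,290))
u=(U-c["cx"])/c["fx"];v=(V-c["cy"])/c["fy"];r2=u*u+v*v;k=1+c["k1"]*r2;k=1+c["k1"]*r2/k**2;d=c["depth"][200:290,340:410]
X=(np.stack([u/k*d,v/k*d,d],-1)-tt)@R;X=X[d>0]
m=(abs(X[:,0]-.527)<.008)&(X[:,1]>.12)&(X[:,1]<.195)&(X[:,2]>.15)&(X[:,2]<.24)
P=X[m];A=np.c_[P[:,1]-.157,P[:,2]-.19,np.ones(len(P))];sol=np.linalg.lstsq(A,P[:,0],rcond=None)[0];print(len(P),"x = .. dy,dz,const",sol,P.min(0),P.max(0))
for _ in range(3):
    r=P[:,0]-A@sol;g=abs(r)<.0025;sol=np.linalg.lstsq(A[g],P[g,0],rcond=None)[0]
print(g.sum(),sol,P[g].min(0),P[g].max(0))
for z in(.15,.16,.17,.18,.2,.21): 
    q=P[g];q=q[abs(q[:,2]-z)<.005];print(z,q[:,1].min(),q[:,1].max())
```

```text
studs top 0.105 [ 0.5038 -0.218   0.105 ] [ 0.4535 -0.2325  0.105 ] scene [ 0.447 -0.235  0.105] [ 0.4965 -0.2212  0.105 ]
studs top 0.1155 [ 0.503  -0.2159  0.1155] [ 0.453  -0.2303  0.1155] scene [ 0.4544 -0.2304  0.1155] [ 0.5034 -0.2168  0.1155]
studs top 0.126 [ 0.5021 -0.2139  0.126 ] [ 0.4526 -0.2281  0.126 ] scene [ 0.4618 -0.2258  0.126 ] [ 0.5103 -0.2124  0.126 ]
569 x = .. dy,dz,const [-0.004   0.0028  0.5252] [0.5193 0.129  0.1501] [0.5327 0.1848 0.2398]
525 [-0.004  -0.0022  0.5252] [0.5226 0.129  0.1501] [0.5275 0.1848 0.2398]
0.15 0.13018651279814286 0.1846997036142666
0.16 0.12970306837646936 0.18432507342821
0.17 0.12925572870739824 0.1847431496332618
0.18 0.1301757978962257 0.18435152973814933
0.2 0.1292972339706177 0.18480040975150233
0.21 0.1292690724969832 0.18478239620855486
```

View pics/stud_t.png

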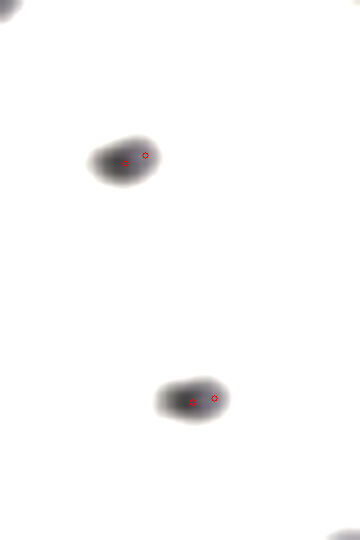

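View pics/stud_s.png

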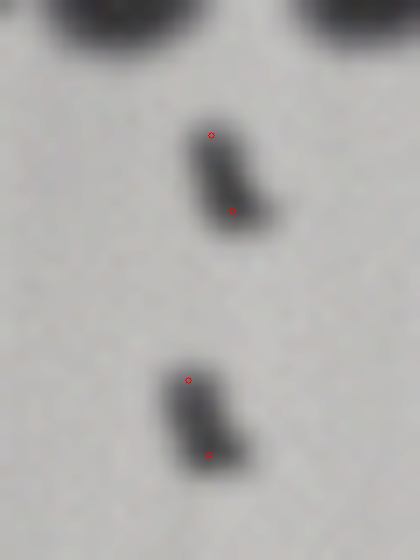

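```bash
python3 -m jog '[[[0,-5,0],0],[[0,-14,0],0],[[0,-25,0],0],[[0,-37,0],0],[[0,-48,0],0],[[0,-57,0],0],[[0,-63,0],0],[[0,-65,0],0],[[0,-65,0],0]]'
python3 - <<'E'
from h import *
goto([0.478,-.2252,.255],.28)
E
```

```text
t: 21.23
eef_pos: [0.5206, 0.1571, 0.2554]
tool_rot: [0.502, -0.501, 0.498, -0.498]
contact_force: [-0.2, -0.5, -6.6]
gripper_width: 0.105
shift [ 3.82e+02  1.00e-01 -4.53e+01] yaw 0.0070 turn -0.2730 axes x,y,z: [[0.007, -1.0, -0.0006], [0.0009, 0.0006, -1.0], [1.0, 0.007, 0.0009]]
```

```bash
python3 -m jog '[[[5,0,-0.5],0],[[15,0,-2],-0.01],[[35,0,-4],-0.02],[[60,0,-7],-0.04],[[90,0,-11],-0.06],[[122,0,-14],-0.085],[[155,0,-18],-0.11],[[190,0,-22],-0.135],[[225,0,-27],-0.16],[[260,0,-31],-0.19],[[290,0,-34],-0.21],[[318,0,-38],-0.23],[[342,0,-41],-0.245],[[360,0,-43],-0.26],[[373,0,-44],-0.27],[[379,0,-45],-0.275],[[382,0,-45.3],-0.276],[[382,0,-45.3],-0.276],[[382,0,-45.3],-0.276],[[382,0,-45.3],-0.276]]'
python3 - <<'E'
from h import *
from station import *
goto([0.478,-.2252,.195],.28)
s=read_camera("scene");np.savez("scene7.npz",**s);c=read_camera("top");np.savez("top7.npz",**c)
draw(s,[],160,120,290,280,3.7,"pics/s7.png");draw(c,[],370,190,510,360,3.4,"pics/t7.png")
E
```

```text
t: 22.9
eef_pos: [0.478, -0.2241, 0.2546]
tool_rot: [0.566, -0.566, 0.424, -0.424]
contact_force: [0.3, 0.3, -6.6]
gripper_width: 0.107
shift [ 1.1 59.6 -0.3] yaw 0.2846 turn 0.0046 axes x,y,z: [[0.2808, -0.9598, -0.0008], [-0.0003, 0.0007, -1.0], [0.9598, 0.2808, -0.0001]]
```

View pics/s7.png

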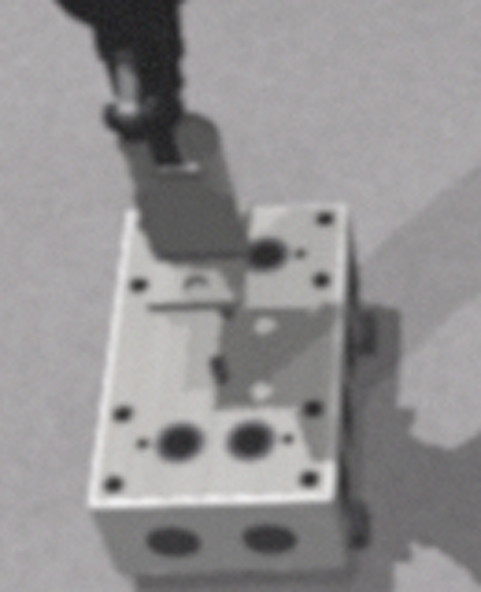

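View pics/t7.png

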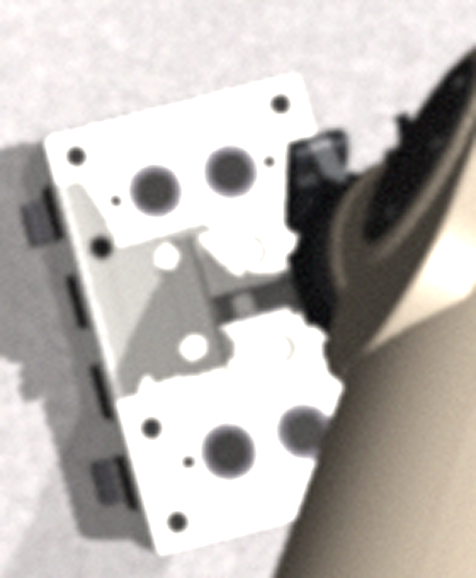

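```bash
cat >> h.py <<'E'
def platefit(c,ctr,yaw,z0,z1):
    """fit back (+x) face of the plate in frame at ctr,yaw; prints offset along lug x, yaw error, tilt, y extents"""
    R,tt=Rt(c);U,V=np.meshgrid(np.arange(640),np.arange(480))
    u=(U-c["cx"])/c["fx"];v=(V-c["cy"])/c["fy"];r2=u*u+v*v;k=1+c["k1"]*r2;k=1+c["k1"]*r2/k**2;d=c["depth"]
    X=(np.stack([u/k*d,v/k*d,d],-1)-tt)@R;X=X[d>0]
    q=(X-[ctr[0],ctr[1],0])@Ro.from_euler("z",yaw).as_matrix()
    P=q[(abs(q[:,0]-.0047)<.008)&(abs(q[:,1])<.035)&(q[:,2]>z0)&(q[:,2]<z1)]
    A=np.c_[P[:,1],P[:,2]-(z0+z1)/2,np.ones(len(P))];g=np.ones(len(P),bool)
    for _ in range(4):
        sol=np.linalg.lstsq(A[g],P[g,0],rcond=None)[0];g=abs(P[:,0]-A@sol)<.0025
    Q=P[g];print(g.sum(),"yawerr %.4f tilt %.4f off %.4f"%(-sol[0],sol[1],sol[2]),"y",np.percentile(Q[:,1],[0,1,99,100]).round(4))
E
python3 - <<'E'
from h import *
platefit(load("scene6.npz"),(.5207,.1571),.004,.15,.2)
platefit(load("scene7.npz"),(.478,-.2241),.28,.21,.265)
E
```

```text
340 yawerr -0.0027 tilt 0.0000 off 0.0045 y [-0.0279 -0.0274  0.0273  0.0277]
416 yawerr 0.0124 tilt -0.0013 off 0.0045 y [-0.0297 -0.0291  0.0264  0.0271]
```

```bash
python3 -m jog '[[[0.5,5,-0.2],0.006],[[0.5,13,-0.2],0.006],[[0.5,23,-0.2],0.006],[[0.5,34,-0.2],0.006],[[0.5,44,-0.2],0.006],[[0.5,52,-0.2],0.006],[[0.5,57,-0.2],0.006],[[0.5,60,-0.2],0.006],[[0.5,60,-0.2],0.006],[[0.5,60,-0.2],0.006]]'
python3 - <<'E'
from h import *
from station import *
o=get_obs();goto([0.478,-.2252,.166],.28)
s=read_camera("scene");np.savez("scene8.npz",**s);c=read_camera("top");np.savez("top8.npz",**c)
platefit(s,o["eef_pos"][:2],.28,.15,.205)
p=o["eef_pos"]+[0,0,-.0609]
B=[(b,(0,255,0)) for b in lugpts(p,.28)]+[(b,(0,0,255)) for b in lugpts(np.array([.478,-.2252,.105]),.28)[:1]]
draw(s,B,170,140,280,270,4.5,"pics/s8.png");draw(c,B,385,210,495,340,4.5,"pics/t8.png")
E
```

```text
t: 23.83
eef_pos: [0.4779, -0.226, 0.1949]
tool_rot: [-0.564, 0.564, -0.426, 0.426]
contact_force: [-0.5, -0.4, -8.1]
gripper_width: 0.105
shift [-0.8 28.9  0.3] yaw 0.2769 turn -0.0031 axes x,y,z: [[0.2734, -0.9619, 0.0002], [0.0002, -0.0002, -1.0], [0.9619, 0.2734, 0.0002]]
354 yawerr -0.0027 tilt -0.0037 off 0.0043 y [-0.03   -0.0292  0.0263  0.0267]
```

View pics/s8.png

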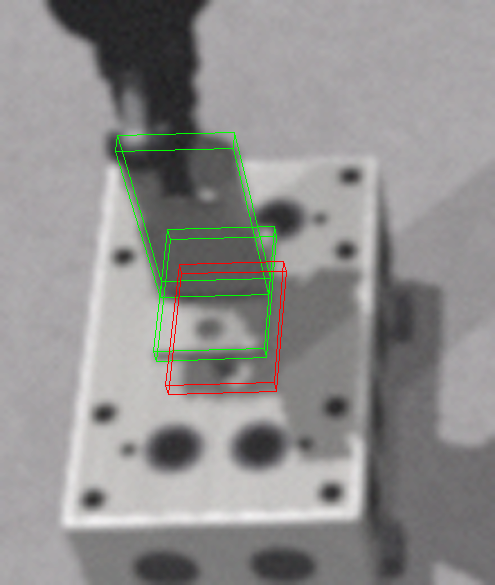

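View pics/t8.png

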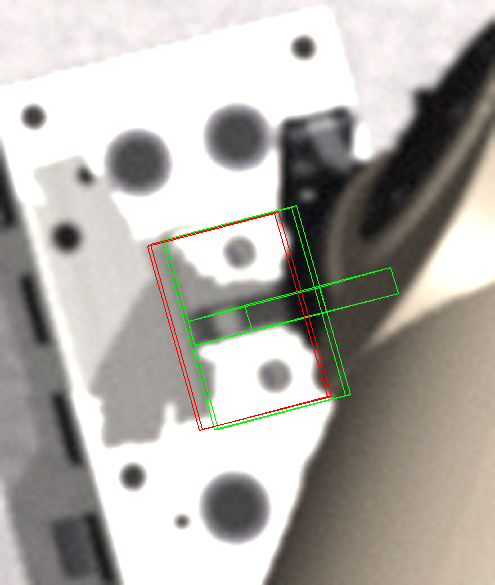

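Run:
```python
from h import *
c=load("top8.npz"); crop(c,415,250,465,310,10,"pics/t8z.png")
im=cv2.imread("pics/t8z.png");cv2.imwrite("pics/t8z.png",np.clip((im.astype(float)-60)*1.3,0,255).astype(np.uint8))
s=load("scene8.npz"); draw(s,[],200,195,240,245,11,"pics/s8z.png")
```

```text
(no output)
```

View pics/t8z.png

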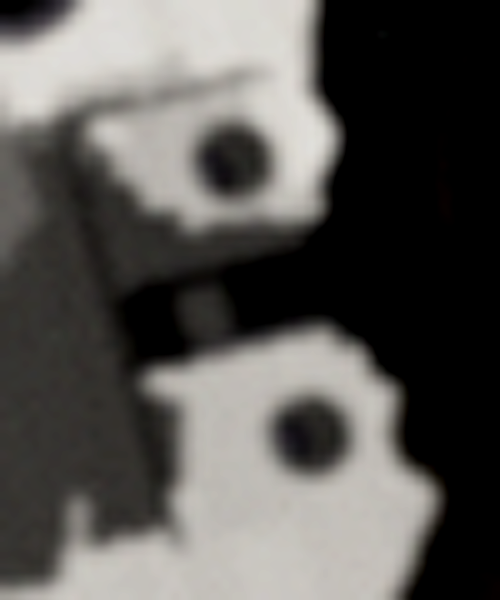

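View pics/s8z.png

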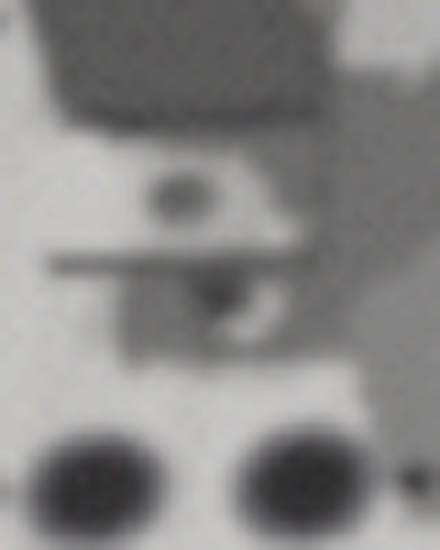

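Run:
```python
from h import *
c=load("top8.npz");f=lambda x,y:((x+.5)/10-.5+415,(y+.5)/10-.5+250)
a=atz(c,*f(233,160),.140);b=atz(c,*f(311,434),.140)
print(a,b,(a+b)/2,"yaw",np.arctan2(*(a-b)[[1,0]]),np.linalg.norm(a-b))
goto([0.478,-.2252,.166],.28)
```

```text
[ 0.50424481 -0.21928336  0.14      ] [ 0.45417955 -0.23369655  0.14      ] [ 0.47921218 -0.22648995  0.14      ] yaw 0.2803081706364931 0.05209865425036086
shift [-0.9 29.3  0.1] yaw 0.2769 turn -0.0031 axes x,y,z: [[0.2734, -0.9619, 0.0006], [0.001, -0.0003, -1.0], [0.9619, 0.2734, 0.0009]]
```

```bash
python3 -m jog '[[[-0.5,1,-0.2],0],[[-1,3,-0.2],0],[[-1,5,-0.2],0],[[-1,7,-0.2],0],[[-1,9,-0.2],0],[[-1,11,-0.2],0],[[-1,11,-0.2],0]]'; python3 -m jog '[[[0,1.5,0],0],[[0,3,0],0],[[0,4.5,0],0],[[0,6,0],0],[[0,6,0],0]]'
```

```text
t: 24.52
eef_pos: [0.477, -0.2248, 0.1833]
tool_rot: [-0.564, 0.564, -0.426, 0.426]
contact_force: [-0.0, -1.6, -6.2]
gripper_width: 0.101
t: 24.93
eef_pos: [0.4771, -0.2248, 0.1774]
tool_rot: [-0.564, 0.564, -0.426, 0.426]
contact_force: [-0.8, -1.3, -7.5]
gripper_width: 0.102
```

```bash
python3 -m jog '[[[0,1.5,0],0],[[0,3,0],0],[[0,4.5,0],0],[[0,6,0],0],[[0,7.5,0],0],[[0,8.5,0],0],[[0,8.5,0],0]]'; python3 -m jog '[[[0,0.4,0],0],[[0,0.8,0],0],[[0,1.2,0],0],[[0,1.5,0],0],[[0,1.5,0],0]]'
```

```text
t: 25.52
eef_pos: [0.4771, -0.2249, 0.169]
tool_rot: [-0.564, 0.564, -0.426, 0.426]
contact_force: [0.1, 0.1, -7.1]
gripper_width: 0.103
t: 25.93
eef_pos: [0.4772, -0.2249, 0.1678]
tool_rot: [0.564, -0.564, 0.426, -0.426]
contact_force: [0.2, 0.8, -7.1]
gripper_width: 0.104
```

```bash
python3 -m jog '[[[0,0.4,0],0],[[0,0.8,0],0],[[0,1.2,0],0],[[0,1.2,0],0]]'; python3 -m jog '[[[0,0.3,0],0],[[0,0.6,0],0],[[0,0.8,0],0],[[0,0.8,0],0]]'
```

```text
t: 26.27
eef_pos: [0.4772, -0.2249, 0.1665]
tool_rot: [-0.564, 0.564, -0.426, 0.426]
contact_force: [-0.2, -0.5, -6.8]
gripper_width: 0.106
t: 26.6
eef_pos: [0.4774, -0.225, 0.1661]
tool_rot: [0.564, -0.564, 0.426, -0.426]
contact_force: [-0.8, 0.4, -4.0]
gripper_width: 0.106
```

```bash
python3 -m jog '[[[0,0.3,0],0],[[0,0.6,0],0],[[0,0.8,0],0],[[0,0.8,0],0]]'; python3 -m jog '[[[0,0.3,0],0],[[0,0.6,0],0],[[0,0.8,0],0],[[0,0.8,0],0]]'
```

```text
t: 26.93
eef_pos: [0.4775, -0.2251, 0.166]
tool_rot: [0.565, -0.564, 0.426, -0.426]
contact_force: [-4.5, 2.6, 6.8]
gripper_width: 0.101
t: 27.27
eef_pos: [0.4776, -0.2251, 0.166]
tool_rot: [0.565, -0.564, 0.426, -0.426]
contact_force: [-6.9, 5.1, 15.8]
gripper_width: 0.107
```

```bash
python3 -m jog '[[[0,-0.5,0],0],[[0,-1,0],0],[[0,-1.2,0],0],[[0,-1.2,0],0]]'
python3 - <<'E'
from h import *
from station import *
o=get_obs()
s=read_camera("scene");np.savez("scene9.npz",**s);c=read_camera("top");np.savez("top9.npz",**c)
platefit(s,o["eef_pos"][:2],.28,.13,.18)
B=[(b,(0,255,0)) for b in lugpts(np.array([.478,-.2252,.105]),.28)[:1]]
draw(s,B,190,170,260,250,7,"pics/s9.png")
crop(c,405,240,475,315,8,"pics/t9.png")
E
```

```text
t: 27.6
eef_pos: [0.4775, -0.225, 0.166]
tool_rot: [0.564, -0.564, 0.426, -0.426]
contact_force: [-4.0, 2.7, 6.7]
gripper_width: 0.108
317 yawerr -0.0089 tilt -0.0084 off 0.0043 y [-0.0299 -0.0289  0.0265  0.0268]
```

View pics/s9.png

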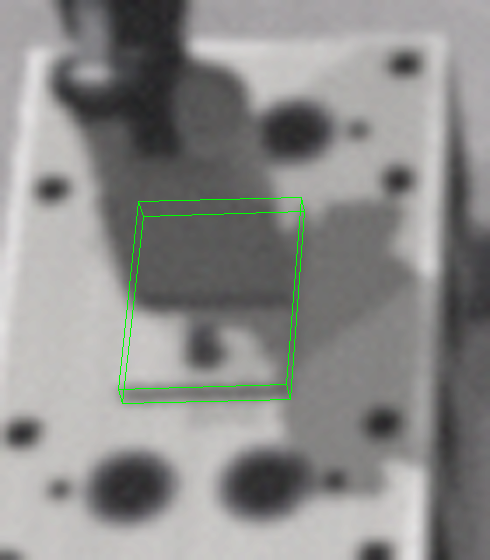

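View pics/t9.png

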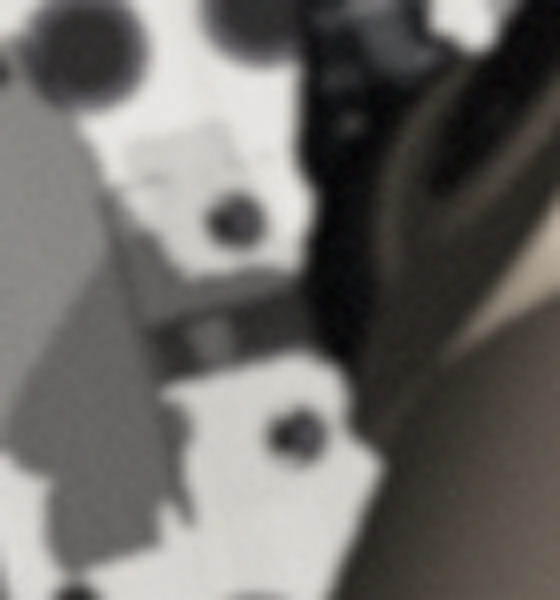

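```bash
python3 -m jog '[[[0,-0.4,0],0],[[0,-0.8,0],0],[[0,-0.8,0],0]]'; python3 -m jog '[[[0,0,0],0],[[0,0,0],0],[[0,0,0],0],[[0,0,0],0],[[0,0,0],0],[[0,0,0],0]]' 30 20
```

```text
t: 27.95
eef_pos: [0.4773, -0.2249, 0.166]
tool_rot: [-0.564, 0.564, -0.426, 0.426]
contact_force: [-0.4, 1.1, -0.1]
gripper_width: 0.106
t: 28.45
eef_pos: [0.4774, -0.2251, 0.1662]
tool_rot: [0.564, -0.564, 0.426, -0.426]
contact_force: [-0.1, 0.1, -0.0]
gripper_width: 0.352
```

Released with no force. I'll withdraw straight up, back away, and look.

```bash
python3 -m jog '[[[0,-2,0],0],[[0,-6,0],0],[[0,-14,0],0],[[0,-25,0],0],[[0,-40,0],0],[[0,-60,0],0],[[0,-80,0],0],[[0,-100,0],0],[[0,-118,0],0],[[0,-128,0],0],[[0,-130,0],0]]'; python3 -m jog '[[[-5,0,0],0],[[-15,0,0],0],[[-30,0,0],0],[[-50,0,0],0],[[-75,0,0],0],[[-100,0,0],0],[[-125,0,0],0],[[-150,0,0],0],[[-175,0,0],0],[[-200,0,0],0],[[-225,0,0],0],[[-245,0,0],0],[[-258,0,0],0],[[-265,0,0],0],[[-265,0,0],0]]'
python3 - <<'E'
from h import *
from station import *
s=read_camera("scene");np.savez("scene10.npz",**s);c=read_camera("top");np.savez("top10.npz",**c)
platefit(s,(.478,-.2252),.28,.12,.22)
B=[(b,(0,255,0)) for b in lugpts(np.array([.478,-.2252,.105]),.28)]
cv2.imwrite("pics/s10f.png",s["img"][:,:,::-1])
draw(s,B,170,130,280,260,4.5,"pics/s10.png");draw(c,[],380,200,500,340,4.2,"pics/t10.png")
for p in [(228,213)]: pass
im=c["img"];cv2.imwrite("pics/t10f.png",im[:,:,::-1])
E
```

```text
t: 29.37
eef_pos: [0.4783, -0.2256, 0.2989]
tool_rot: [0.565, -0.563, 0.425, -0.428]
contact_force: [0.6, -0.7, -0.5]
gripper_width: 0.352
t: 30.62
eef_pos: [0.4038, 0.0312, 0.2953]
tool_rot: [-0.564, 0.565, -0.426, 0.425]
contact_force: [-0.6, 0.2, -0.7]
gripper_width: 0.349
585 yawerr -0.0095 tilt 0.0015 off 0.0039 y [-0.0295 -0.0286  0.0265  0.0274]
```

View pics/s10.png

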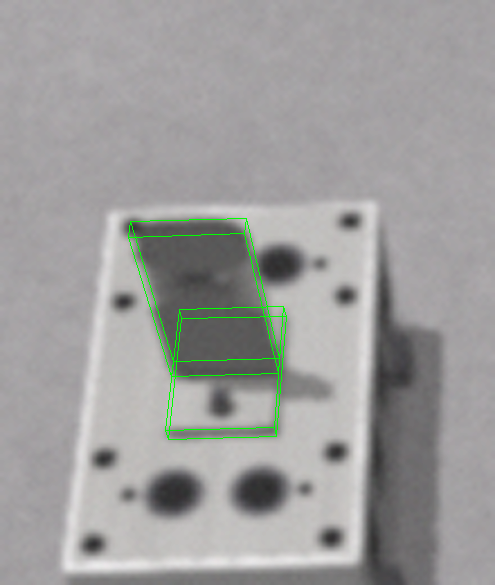

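View pics/t10f.png

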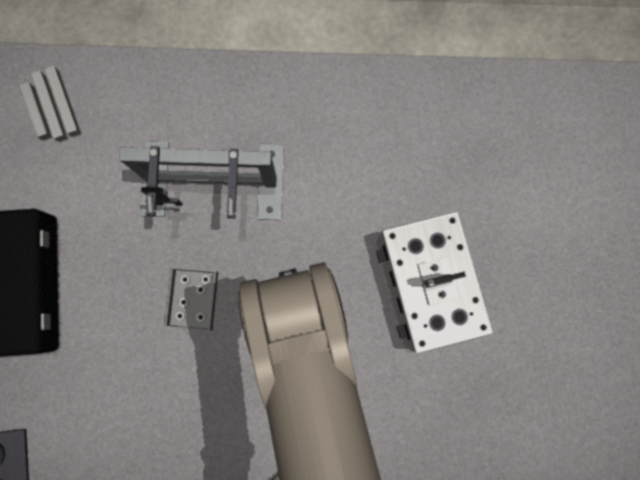

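View pics/s10f.png

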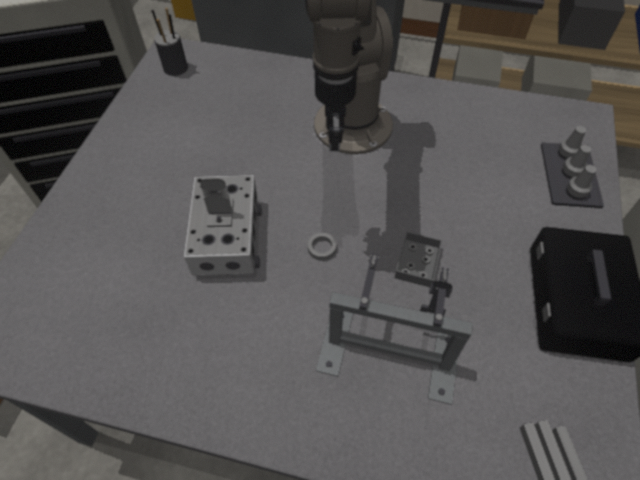

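The lug stands upright on the head with the studs through the flange, at about (437,280) in the top view. The right hook is empty, and the spanner, ring and tray sit at the same pixels as before. I'll check the flange height, then hand in.

Run:
```python
from h import *
from station import *
c=load("top10.npz");R,tt=Rt(c)
h=np.array([.478,-.2252]);x=np.array([np.cos(.28),np.sin(.28)]);y=np.array([-x[1],x[0]])
for a,b in [(.035,-.02),(.035,.02),(-.035,-.02),(-.035,.02),(.05,0),(-.05,0)]:
    P=np.r_[h+a*x+b*y,.113];u,v=proj(c,P)[0];print(a,b,atd(c,u,v).round(4))
hand_in(); print(get_obs()["t"])
```

```text
0.035 -0.02 [ 0.5175 -0.2355  0.1096]
0.035 0.02 [ 0.5061 -0.1962  0.1134]
-0.035 -0.02 [ 0.4499 -0.2539  0.1137]
-0.035 0.02 [ 0.4388 -0.2155  0.114 ]
0.05 0 [ 0.5275 -0.2141  0.0987]
-0.05 0 [ 0.4301 -0.2413  0.1025]
the job is handed in; nothing more can be done
the job is handed in; nothing more can be done
```

The lug is off its hook and seated on the engine head over both studs. I handed the job in at about 31 s of the 67 s allowed.

**Lifting it off:** I pressed the right hook's keeper down with the front fingertip and gripped the web. I then eased the lug up about 2–4 mm, drew it off over the nose by about 95 mm, raised it and carried it to the head. The highest force I read while it was on the hook was about 16 N at the wrist. Allowing for the lug's weight of about 7 N, that is an estimated 19–20 N on the hook, against its 25 N limit.

**Seating it:** The studs entered without resistance. The peak push down was about 23 N, counting the lug's weight, against the 30 N limit. I then backed off to zero force before opening the gripper.

**Last checks:**
- **Lug:** It stands upright, with a measured tilt of 0.0015 rad. The flange lies on the outline I expected for a seated lug, with its top at about 113–114 mm against 113 mm nominal.
- **Other items:** The spanner, ring and tray look unmoved in both pictures.

**What disagreed:**
- **Fingertip position:** The real fingertips were about 30 mm above the reported TCP, so I set the height by feel and by the depth image.
- **Pull on the keeper:** Friction and the keeper held the lug at first. I freed it with a small sideways sweep as I pulled. At that moment the lift dipped to about 1.6 mm, and it did so again when the keeper let go near the nose end. That is just above the 1.5 mm needed to clear the nose, and the second time the lug may have touched its top.
- **Final height check:** One of the four flange height samples read 109.6 mm. I took it as noise because the other three agreed, and I did not take another picture.

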